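# Set up the fixture plate and load three castings

## Robot

A 6-joint arm with a two-finger parallel gripper is mounted at the origin on the work surface. World frame = base frame: x ahead of the robot, y to its left, z up, the work surface at z = 0. Lengths are in m, angles in rad, forces in N, time in s.
With the tool pointing down it reaches from about 0.35 to 0.925 m from the base axis. Payload 6.4 kg.
Tool frame: the origin (TCP) lies midway between the tips of the shut fingers; the grasp point (between the pads) lies 19 mm behind it; x points along the fingers, y is the direction in which the jaws open and shut, and the axes are right-handed (so a half turn about x gives the same grasp; the last joint's range is limited). The gripper opens to 85 mm and grips with 20 to 120 N. Pads are 22 mm wide; open, the fingers measure 114 mm over their backs; the gripper's body (76 mm by 85 mm) begins 54 mm behind the grasp point. The pads swing forward as they close: fully open they stand 13 mm farther back than shut.
Start: joints at [-1.379, 0.245, 1.558, -0, 1.339, -0.174], TCP at [0.233, -0.607, 0.231] pointing down, gripper open.
Joint ranges: [-3.13, 3.13], [-1.02, 2.26], [0.13, 2.54], [-0.95, 4.09], [0.21, 2.88], [-2.74, 2.74]. Speed limits (rad/s): [2.57, 2.57, 3.14, 3.14, 3.14, 3.14].

## Interface

Orientations are given as [roll, pitch, yaw] about the fixed x, y, z axes, in that order (R = Rz(yaw) Ry(pitch) Rx(roll)).
In Python, from rig import bot gives the robot as it stands.
- The arm moves only by the shell command python3 -m pendant 'ROWS' [OPENING] [FORCE]. ROWS is JSON, a list of rows, each a list of 4 numbers: the shift along the tool's x, y, z in mm, then the turn about the tool's x in rad. In form: [[dx, dy, dz, spin], ...]. A call has 1 to 5 rows; each row is the pose to reach, as a shift and turn from the pose measured when the call began, along the tool's axes at that moment; what a row does not reach only later rows make up. A row lasts 1/12 s, in which the tool goes at most 41.7 mm and 7.16 degrees, less where a joint would pass 70% of its speed; a pose out of reach is approached as far as the arm can. A call with a gripper value outside its range is refused whole. OPENING is the opening, from 0 (shut) to 1 (fully open), set as the call begins (- or left out, the last holds). The fingers move at their own pace and stop on an object; FORCE is the grip in N (left out, the last holds). Time passes only in rows, so rows that repeat a pose let the fingers close. It gives the time, the measured TCP pose, the force and the opening at its end, in the units of the state.
- bot.observe(): the state, without advancing time (a new reading comes with each control period).
- bot.camera(name): name is "side" or "top"; returns a dict with "color" (400x640x3 uint8, red, green, blue), "range_z" (400x640 float32, m along the optical axis (not along the pixel's ray), 0 where there is no reading), "fx", "fy", "cx", "cy" (pixels), "xyz" and "orientation" of the camera in the world. Camera axes: x right, y down, z forward; pixel columns grow to the right and rows downward; lengths in m; the calibration is good to about 2 mm. A picture is of the moment at which its call begins.
- bot.close_job(): hands the job in, once; it reports no verdict.
The state is a dict: "time": time; "joints": joint angles; "joint_velocities": joint speeds; "joint_torque": joint torques, N m; "eef_pos": TCP position; "orientation": TCP orientation; "wrist_force": force on the tool from outside, world axes, zero at the start; "torque": the same for the moment, N m; "grip_width": opening from 0.0 (shut) to 1.0 (fully open).
Only numpy, scipy, OpenCV 4.12 (cv2) and the standard library are available. Lean on these libraries where they do the work, as an engineer would, in place of code of your own. Each camera call takes 0.05 s, during which the arm holds its last target. There are 200 camera calls.

## Task

Slide the white fixture plate along the red press bed until its edges are fully home against the two dowels and the end stop, then swing the yellow hold-down finger round over the plate as far as it goes. Then lay exactly one brass clasp casting in each of the plate's three nests, and put every casting left over in the blue stock bin. Leave the plate home, let go of everything, and do not disturb the oil bottle or the spool.

Things in the scene. Friction and masses are not known exactly. Their poses are not given: they have to be found in the camera images.
- bed: Fixed crimson press bed, slab 260 (x) x 250 (y) x 20 mm high; origin at the centre of its underside, on the table; may be turned about the vertical. Two dowels stand at its +x side, the end stop at -y, the pivot of the hold-down finger at x = 105, y = 0. With the plate home, the plate's origin is at bed x = 10, y = 0, z = 20 mm, axes parallel.
- dowel1 (a point): Foot of a vertical steel dowel (12 mm diameter, 16 high) on the bed's top, at bed x = 81, y = -20 mm; the plate's +x edge goes against its near side.
- dowel2 (a point): Foot of the other dowel, alike, at bed x = 81, y = 60 mm.
- end_stop (a point): Middle of the working face (bed x = 10, y = -80 mm, looking along bed +y) of the black end stop, a block 40 (x) x 20 (y) x 18 mm high on the bed's top; the plate's -y end goes against this face.
- plate: Loose white plate of slippery plastic, 130 (x) x 160 (y) x 18 mm high, 0.45 kg, flat on the bed; origin at the centre of its underside. Starts 18 to 45 mm short of the dowels, 10 to 32 mm off the stop, turned up to 12 degrees. Its +x long edge goes against the dowels, its -y end against the stop. Three open nests (blue floors) 90 (x) x 32 (y) x 6 mm deep, 50 apart along y. It slides under 1 to 2 N.
- nest1 (a point): Centre of the floor of the first nest of the plate (plate frame x = -10, y = -50, z = 12 mm); axes parallel to the plate's.
- nest2 (a point): The same for the middle nest (plate y = 0).
- nest3 (a point): The same for the third nest (plate y = 50).
- clamp (a joint): Angle (rad) of the yellow hold-down finger about its vertical pivot: 0 along bed +y (open), growing counter-clockwise from above to a stop at 1.571, where it points along bed -x over the plate's far edge. Starts at 0 to 0.5, stays where left, needs 1 to 2 N at its pin. 20 mm wide, underside 41 and top 51 mm above the table, 3 mm clear of the plate; end 54 mm from the pivot.
- clamp_pin (a point): Middle of the black upright handle pin on the finger: 14 mm diameter, 35 high above the finger's top (51 to 86 mm above the table; this point is at 68.5), 45 mm from the pivot axis. It turns with the finger.
- clamp_pivot (a point): Point on the pivot axis of the finger at the height of clamp_pin.
- bin: Fixed open blue stock bin 170 (x) x 210 (y) x 50 mm high, walls and floor 5 mm; origin at the centre of its underside, on the table. It stands to one side of the bed, left or right.
- oiler: Bystander: amber oil bottle, 52 mm diameter, 120 high, origin at the centre of its underside. Leave alone.
- spool: Bystander: red spool, 64 mm diameter, 70 high, origin at the centre of its underside. Leave alone.
- c1 (a point): Centre (half-way up) of brass clasp casting 1: a bar with round ends, 84 (x) x 26 (y) x 24 mm high (z), 0.10 kg, starting flat on a black rubber pad 4 mm thick that lies on the side of the bed opposite the bin. All castings are alike; between four and six are present.
- c2 (a point): Centre (half-way up) of brass clasp casting 2: a bar with round ends, 84 (x) x 26 (y) x 24 mm high (z), 0.10 kg, starting flat on a black rubber pad 4 mm thick that lies on the side of the bed opposite the bin. All castings are alike; between four and six are present.
- c3 (a point): Centre (half-way up) of brass clasp casting 3: a bar with round ends, 84 (x) x 26 (y) x 24 mm high (z), 0.10 kg, starting flat on a black rubber pad 4 mm thick that lies on the side of the bed opposite the bin. All castings are alike; between four and six are present.
- c4 (a point): Centre (half-way up) of brass clasp casting 4: a bar with round ends, 84 (x) x 26 (y) x 24 mm high (z), 0.10 kg, starting flat on a black rubber pad 4 mm thick that lies on the side of the bed opposite the bin. All castings are alike; between four and six are present.
- c5 (a point): Centre (half-way up) of brass clasp casting 5: a bar with round ends, 84 (x) x 26 (y) x 24 mm high (z), 0.10 kg, starting flat on a black rubber pad 4 mm thick that lies on the side of the bed opposite the bin. All castings are alike; between four and six are present.
- c6 (a point): Centre (half-way up) of brass clasp casting 6: a bar with round ends, 84 (x) x 26 (y) x 24 mm high (z), 0.10 kg, starting flat on a black rubber pad 4 mm thick that lies on the side of the bed opposite the bin. All castings are alike; between four and six are present.
There are look-alikes about, which are no part of the job. There is more than one size of the plate; the job needs the middle-sized.

How it is judged:
By the outcome, as a careful person would: the job done as asked, in the order asked, and still so for the second after the job is handed in, with the robot touching nothing.
Of casting1, casting2, casting3, casting4, casting5, casting6 only 4 to 6 are there at a start; the rules pass over those that are not, and their reading is None.
At some moment in a run one of casting1, casting2, casting3, casting4, casting5, casting6, plate may be knocked a few centimetres aside while the robot is not near it.
Once in a run the grip may slacken for a moment while it holds something.
It also fails if it takes over 210 s, if anything falls off the work surface, if the arm or the gripper's body presses on something with over 40 N, if the wrist force passes 120 N, or if a joint passes its speed limit or range.

## Working session

There is one attempt and no reset: what is moved stays moved. The work goes in short steps, Python scripts to look and compute and a shell command to move; the robot and the scene stay as the last step left them, time stands still between calls to the robot, and variables do not carry over. Pictures are saved under pics/ and viewed, about 12 in all and at most 16, crops included, and the job is handed in when it is done.

```bash
mkdir -p pics; ls
python3 - <<'E'
from rig import bot
import cv2
print(bot.observe())
for n in ("top","side"):
    c=bot.camera(n); cv2.imwrite(f"pics/{n}0.png",c["color"][:,:,::-1]); print(n,c["fx"],c["fy"],c["cx"],c["cy"],c["xyz"],c["orientation"],(c["range_z"]>0).mean())
E
```

```text
pics
{'time': 0.0, 'joints': array([-1.37910134e+00,  2.45800331e-01,  1.55902560e+00, -3.53772847e-06,
        1.33872086e+00, -1.74097806e-01]), 'joint_velocities': array([ 0.00187556, -0.00157606,  0.00034484, -0.00013585, -0.00069399,
        0.00072098]), 'joint_torque': array([-1.16480173e-04, -4.29510713e+01, -3.26127756e+01, -1.62943065e-04,
        5.32876744e-03,  6.41078231e-06]), 'eef_pos': array([ 0.23239462, -0.60642859,  0.2301829 ]), 'orientation': array([-1.7431331 ,  1.56884219,  1.76425316]), 'wrist_force': array([-0.45730132,  0.20207509, -0.25966936]), 'torque': array([-0.00609577, -0.01650303,  0.02885402]), 'grip_width': 0.9952125847148893}
top 391.0866842819075 391.0866842819075 321.95574389439156 196.245313785481 [0.3942353  0.00163097 1.09480222] [-3.0634448  -0.00533051 -1.56107655] 0.995953125
side 489.5333658621922 489.5333658621922 313.5271330750157 205.98453285728706 [0.31140758 0.84633792 0.87203228] [-2.33210748 -0.01633098 -2.92607804] 0.99612109375
```

View pics/top0.png

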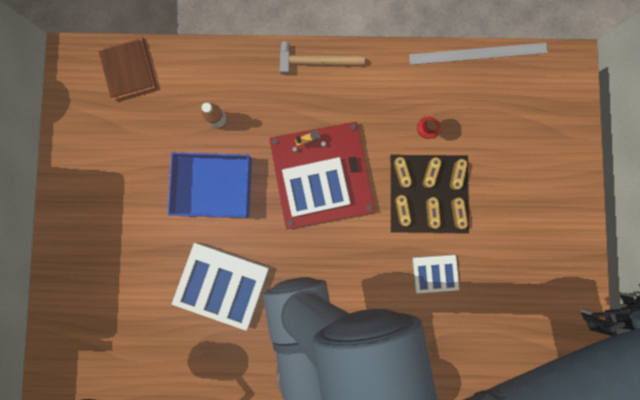

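View pics/side0.png

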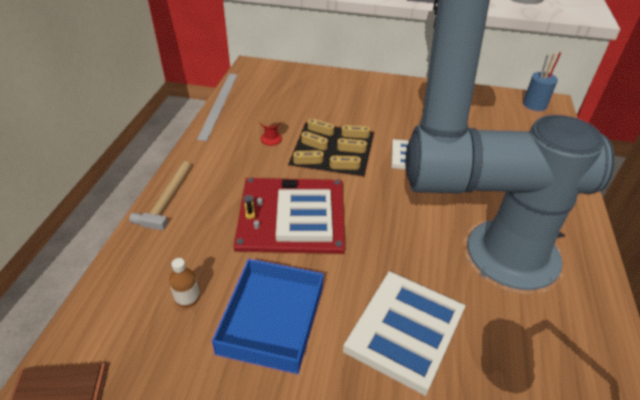

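The top view shows three white plates: a large one at (222,286), a small one at (436,273), and the one on the red bed at (316,186). Six castings lie on the pad at (403..460, 172/212). The finger is at about (308,139), the bin at (210,185), the oiler at (213,113) and the red spool at (428,127). I take the plate on the bed as the middle-sized one, and will check it by size and a crop.

```bash
cat > h.py <<'E'
import numpy as np, cv2
from scipy.spatial.transform import Rotation as R
from rig import bot
def Rm(rpy): return R.from_euler('xyz',rpy).as_matrix()
def world(c,uv,z):
    uv=np.atleast_2d(np.float64(uv)); d=np.c_[(uv[:,0]-c['cx'])/c['fx'],(uv[:,1]-c['cy'])/c['fy'],np.ones(len(uv))]@Rm(c['orientation']).T
    o=np.array(c['xyz']); return (o+d*((z-o[2])/d[:,2])[:,None])[:,:2]
def pix(c,p):
    q=(np.atleast_2d(p)-c['xyz'])@Rm(c['orientation']); return np.c_[q[:,0]/q[:,2]*c['fx']+c['cx'],q[:,1]/q[:,2]*c['fy']+c['cy']]
def blobs(c,mask,z,amin,box=None):
    """contours -> world minAreaRect (centre, long side, short side, angle deg of the long side mod 180)"""
    m=mask.astype(np.uint8)
    if box: k=np.zeros_like(m); x0,y0,x1,y1=box; k[y0:y1,x0:x1]=1; m=m*k
    out=[]
    for t in cv2.findContours(m,cv2.RETR_EXTERNAL,cv2.CHAIN_APPROX_NONE)[0]:
        if cv2.contourArea(t)<amin: continue
        w=(world(c,t[:,0,:],z)*1000).astype(np.float32); (x,y),(a,b),th=cv2.minAreaRect(w)
        if a<b: a,b,th=b,a,th+90
        out.append([round(v,1) for v in (x,y,a,b,th%180)])
    return out
def hsv(c): return cv2.cvtColor(c['color'],cv2.COLOR_RGB2HSV).astype(int)
def white(H): return (H[...,1]<60)&(H[...,2]>150)
def red(H): return ((H[...,0]<8)|(H[...,0]>170))&(H[...,1]>140)&(H[...,2]>60)
def blue(H): return (abs(H[...,0]-112)<12)&(H[...,1]>100)
def brass(H): return (abs(H[...,0]-22)<8)&(H[...,1]>70)&(H[...,2]>110)
def shot(name,f,box=None,k=1):
    c=bot.camera(name); im=c['color'][:,:,::-1]
    if box: x0,y0,x1,y1=box; im=cv2.resize(im[y0:y1,x0:x1],None,fx=k,fy=k,interpolation=cv2.INTER_CUBIC)
    cv2.imwrite('pics/'+f,im); return c
E
python3 - <<'E'
from h import *
c=shot('top','bed1.png',(265,118,380,232),5); H=hsv(c)
B=(265,115,385,235)
print('bed',blobs(c,red(H)|(white(H))|blue(H),.02,2000,B))
print('plate',blobs(c,white(H),.038,200))
print('nests',blobs(c,blue(H),.032,100))
print('brass',blobs(c,brass(H),.028,60,(385,150,475,240)))
print('spool',blobs(c,red(H),.07,60,(400,100,460,145)))
for p in [(403,172),(428,127),(316,186),(300,190),(436,273),(213,113),(210,185),(308,139)]: print(p,c['range_z'][p[1],p[0]])
E
```

```text
bed [[539.7, -1.0, 259.2, 249.9, 11.3]]
plate [[274.3, -307.9, 118.5, 92.6, 94.3], [235.2, 266.3, 212.7, 173.2, 71.7], [520.4, -835.3, 92.8, 65.7, 177.2], [503.8, 14.3, 162.3, 132.7, 102.9], [883.3, -434.1, 385.5, 28.5, 95.7], [982.6, -102.6, 124.4, 102.4, 90.7]]
nests [[201.3, 208.0, 110.2, 32.7, 161.3], [222.0, 270.5, 110.1, 31.8, 161.6], [242.7, 333.3, 110.6, 30.8, 161.0], [483.4, 60.8, 82.6, 23.6, 12.6], [494.7, 12.0, 82.3, 23.7, 13.0], [506.0, -36.9, 82.7, 23.5, 12.9], [506.5, 305.0, 214.6, 170.7, 88.9]]
brass [[435.5, -378.6, 83.9, 34.3, 8.4], [436.4, -307.0, 85.3, 32.5, 4.4], [442.1, -223.9, 84.8, 31.3, 10.9], [544.0, -378.4, 86.0, 33.3, 166.5], [548.2, -305.0, 86.6, 31.7, 162.1], [547.9, -223.4, 84.6, 32.0, 16.8]]
spool [[661.6, -284.3, 59.8, 58.4, 135.3]]
(403, 172) 1.0733606
(428, 127) 1.1131417
(316, 186) 1.0653946
(300, 190) 1.0641432
(436, 273) 1.0741758
(213, 113) 1.0224774
(210, 185) 1.0941579
(308, 139) 1.058611
```

View pics/bed1.png

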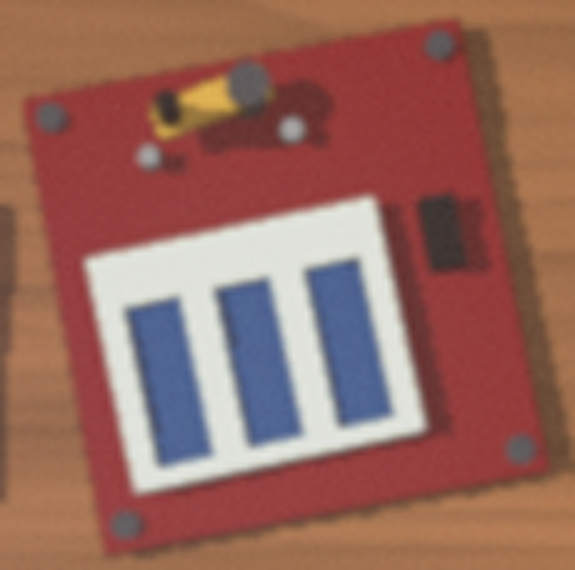

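Crop: the plate on the bed measures 162x132 mm, so it is the middle size (the others are about 213x173 and 118x93). In the crop, the dowels are at (290,128) and (148,155), the end stop at (441,232), the pivot disc at (248,85) and the pin at (165,105), so the finger is nearly open.

```bash
cat >> h.py <<'E'
def rel(xy,z=None,yaw=None):
    """print rows-form shift to TCP target (mm, world) with jaw axis along yaw deg (mod 180)"""
    s=bot.observe(); M=Rm(s['orientation']); p=s['eef_pos']*1000
    t=np.array([xy[0],xy[1],p[2] if z is None else z]); d=M.T@(t-p)
    j=np.degrees(np.arctan2(M[1,1],M[0,1])); sp=0
    if yaw is not None: sp=-np.radians((yaw-j+90)%180-90)
    print('t%.1f tcp'%s['time'],p.round(1),'jaw%.1f'%j,'F',s['wrist_force'].round(1),'g%.3f'%s['grip_width'],'j6 %.2f'%s['joints'][5],'-> d',d.round(1),'spin %.3f'%sp)
    return d,sp
E
python3 - <<'E'
from h import *
c=bot.camera('top')
f=lambda u,v:(265+(u+.5)/5-.5,118+(v+.5)/5-.5)
d1,d2=world(c,f(290,128),.036)[0]*1e3,world(c,f(148,155),.036)[0]*1e3
v=d2-d1; print('dowels',d1,d2,np.hypot(*v),'yaw',np.degrees(np.arctan2(-v[0],v[1])))
q=np.array([world(c,f(*p),.02)[0] for p in [(50,117),(440,45),(520,448),(125,525)]])*1e3; print('bolts',q.mean(0),q.round(1).tolist())
e=[q[0]-q[1],q[3]-q[2]];print([np.degrees(np.arctan2(-k[0],k[1])) for k in e],[np.degrees(np.arctan2(k[1],k[0])) for k in (q[0]-q[3],q[1]-q[2])])
th=np.radians(11.3);Rz=np.array([[np.cos(th),-np.sin(th)],[np.sin(th),np.cos(th)]])
for n,p in dict(d1=d1,d2=d2,piv=world(c,f(248,85),.0685)[0]*1e3,pin=world(c,f(165,105),.086)[0]*1e3,plate=np.array([503.8,14.3])).items(): print(n,p.round(1),(Rz.T@(p-[539.7,-1])).round(1))
print(Rm(bot.observe()['orientation']).round(3))
E
```

```text
dowels [623.25696669  -3.55568171] [607.40654219  74.13545146] 79.29153882534531 yaw 11.531145209262318
bolts [540.1961309  -1.0510839] [[631.5, 130.1], [674.7, -87.1], [449.5, -132.0], [405.1, 84.7]]
[np.float64(11.253340004818284), np.float64(11.585180137450184)] [np.float64(11.348561341936684), np.float64(11.26846273787848)]
d1 [623.3  -3.6] [ 81.4 -18.9]
d2 [607.4  74.1] [81.1 60.4]
piv [639.2  19.2] [101.5   0.3]
pin [623.9  62.2] [95.  45.5]
plate [503.8  14.3] [-32.2  22. ]
[[-0.     0.358 -0.934]
 [ 0.001 -0.934 -0.358]
 [-1.    -0.001 -0.   ]]
```

```bash
cat >> h.py <<'E'
B0=np.array([540.,-1.]);BY=11.35
def bed(x,y):
    t=np.radians(BY); return B0+[x*np.cos(t)-y*np.sin(t),x*np.sin(t)+y*np.cos(t)]
def tobed(p):
    t=np.radians(BY); p=np.array(p)-B0; return np.array([p[0]*np.cos(t)+p[1]*np.sin(t),-p[0]*np.sin(t)+p[1]*np.cos(t)])
E
python3 -c "
from h import *
rel(bed(-42.9,46.7),130,102.9)"
```

```text
t0.2 tcp [ 232.4 -606.7  230.6] jaw-69.0 F [ 0.9  0.4 -0.3] g1.000 j6 -0.17 -> d [ 101.3 -508.7 -469.3] spin 0.141
```

```bash
python3 -m pendant '[[0,-25,-23,0],[0,-51,-47,0],[0,-76,-70,0],[0,-102,-94,0],[0,-127,-117,0]]' 0.25 20
python3 -m pendant '[[0,-25,-23,0],[0,-51,-47,0],[0,-76,-70,0],[0,-102,-94,0],[0,-127,-117,0]]'
python3 -m pendant '[[0,-25,-23,0],[0,-51,-47,0],[0,-76,-70,0],[0,-102,-94,0],[0,-127,-117,0]]'
python3 -m pendant '[[20,-25,-23,0],[40,-51,-47,0],[60,-76,-70,0],[80,-102,-94,0],[100,-127,-117,0.1]]'
python3 -c "
from h import *
rel(bed(-42.9,46.7),70,102.9)"
```

```text
time: 0.62
eef_pos: [0.2966, -0.4444, 0.2304]
orientation: [-1.784, 1.569, 1.723]
wrist_force: [0.7, -0.3, 0.0]
grip_width: 0.305
time: 1.03
eef_pos: [0.3607, -0.2822, 0.2306]
orientation: [-1.851, 1.569, 1.656]
wrist_force: [0.3, 0.0, 0.6]
grip_width: 0.253
time: 1.45
eef_pos: [0.4249, -0.12, 0.2309]
orientation: [-2.101, 1.569, 1.405]
wrist_force: [0.2, -0.2, -0.0]
grip_width: 0.249
time: 1.87
eef_pos: [0.4892, 0.0425, 0.1304]
orientation: [-2.418, 1.569, 0.988]
wrist_force: [1.0, -1.1, -0.3]
grip_width: 0.25
t1.9 tcp [489.2  42.5 130.4] jaw-74.9 F [ 1.  -1.1 -0.3] g0.250 j6 1.16 -> d [60.4  5.9  2.1] spin 0.039
```

```bash
python3 -m pendant '[[20,6,2,0.04],[40,6,2,0.04],[60,6,2,0.04],[60,6,2,0.04]]' 0.40
python3 - <<'E'
from h import *
rel(bed(-42.9,46.7),34,102.9)
c=shot('side','s1.png',(235,170,355,255),6)
c=shot('top','t1.png',(265,118,380,232),5)
E
```

```text
time: 2.2
eef_pos: [0.4855, 0.037, 0.0664]
orientation: [-0.596, 1.563, 2.77]
wrist_force: [-0.0, 0.1, -0.2]
grip_width: 0.398
t2.2 tcp [485.5  37.   66.4] jaw-77.1 F [-0.   0.1 -0.2] g0.398 j6 1.19 -> d [32.4  1.5 -3.2] spin -0.001
```

View pics/s1.png

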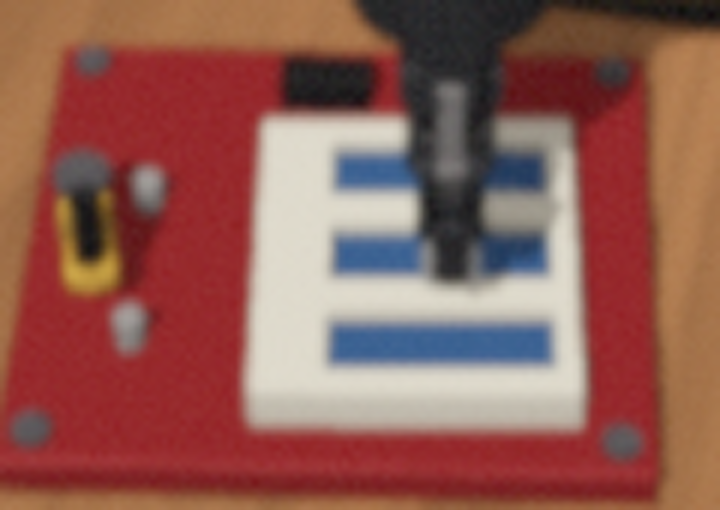

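Side crop: the gripper (450,250) stands over the web between nests 2 and 3, at the middle of the nests' length. Next I descend gently and grip the web.

```bash
python3 -m pendant '[[15,2,-3,0],[28,2,-3,0],[30,2,-3,0]]'
python3 -m pendant '[[2,0,0,0],[2,0,0,0]]'
python3 -m pendant '[[1,0,0,0],[1,0,0,0]]'
python3 -m pendant '[[1,0,0,0],[1,0,0,0]]'
python3 -c "
from h import *
rel(bed(-42.9,46.7),34,102.9)"
```

```text
time: 2.55
eef_pos: [0.4917, 0.0348, 0.0402]
orientation: [-1.328, 1.569, 2.037]
wrist_force: [-0.2, -0.6, -1.5]
grip_width: 0.399
time: 2.72
eef_pos: [0.4924, 0.0346, 0.0392]
orientation: [-2.205, 1.569, 1.16]
wrist_force: [-0.3, -0.0, 0.8]
grip_width: 0.404
time: 2.88
eef_pos: [0.4933, 0.0344, 0.0393]
orientation: [-2.947, 1.568, 0.417]
wrist_force: [0.5, -0.5, 0.4]
grip_width: 0.403
time: 3.05
eef_pos: [0.4937, 0.0344, 0.0388]
orientation: [-3.098, 1.567, 0.267]
wrist_force: [-0.0, -0.1, -0.0]
grip_width: 0.401
t3.0 tcp [493.7  34.4  38.8] jaw-77.2 F [-0.  -0.1 -0. ] g0.401 j6 1.19 -> d [ 4.8 -3.   4.5] spin -0.002
```

```bash
python3 -m pendant '[[0,0,0,0],[0,0,0,0],[0,0,0,0]]'
python3 - <<'E'
from h import *
s=bot.observe(); print(s['eef_pos'],s['joint_torque'].round(1),s['joints'].round(3),s['joint_velocities'].round(3)); print(Rm(s['orientation']).round(4))
rel(bed(-42.9,46.7),34,102.9)
c=shot('side','s2.png',(235,170,355,255),6)
H=hsv(c)
E
```

```text
time: 3.3
eef_pos: [0.4938, 0.0344, 0.0389]
orientation: [-3.112, 1.567, 0.252]
wrist_force: [-0.8, 0.5, 0.1]
grip_width: 0.402
[0.49379694 0.0343835  0.0389279 ] [ -0.  -31.9 -25.2   0.   -0.    0. ] [-1.610e-01  1.590e-01  2.057e+00  2.000e-03  9.220e-01  1.186e+00] [-0.001  0.004  0.001  0.     0.002  0.   ]
[[ 4.000e-03  2.212e-01 -9.752e-01]
 [ 1.000e-03 -9.752e-01 -2.212e-01]
 [-1.000e+00 -1.000e-04 -4.200e-03]]
t3.3 tcp [493.8  34.4  38.9] jaw-77.2 F [-0.8  0.5  0.1] g0.402 j6 1.19 -> d [ 4.9 -3.   4.5] spin -0.002
```

View pics/s2.png

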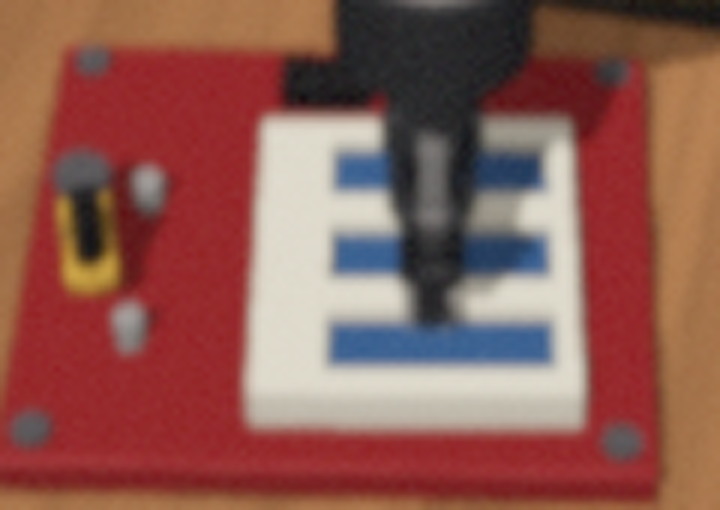

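```bash
python3 -m pendant '[[3,-3,4,0],[5,-3,4,0],[5,-3,4,0],[5,-3,4,0],[5,-3,4,0]]'
python3 -c "
from h import *
rel(bed(-42.9,46.7),34,102.9)"
```

```text
time: 3.77
eef_pos: [0.4892, 0.0365, 0.0338]
orientation: [-3.089, 1.567, 0.276]
wrist_force: [0.3, 0.5, -0.0]
grip_width: 0.401
t3.8 tcp [489.2  36.5  33.8] jaw-77.2 F [ 0.3  0.5 -0. ] g0.401 j6 1.19 -> d [-0.2  0.   0.5] spin -0.002
```

```bash
python3 -m pendant '[[2,0,0,0],[2,0,0,0],[2,0,0,0]]'
python3 -m pendant '[[2,0,0,0],[2,0,0,0],[2,0,0,0]]'
python3 -m pendant '[[2,0,0,0],[2,0,0,0],[2,0,0,0]]'
```

```text
time: 4.02
eef_pos: [0.4892, 0.0364, 0.0317]
orientation: [-3.07, 1.567, 0.295]
wrist_force: [-0.7, -0.4, 0.3]
grip_width: 0.401
time: 4.27
eef_pos: [0.4899, 0.0363, 0.0311]
orientation: [-3.129, 1.567, 0.236]
wrist_force: [-3.9, 0.4, 11.5]
grip_width: 0.399
time: 4.52
eef_pos: [0.491, 0.0363, 0.0311]
orientation: [3.079, 1.566, 0.161]
wrist_force: [-5.6, 0.1, 15.0]
grip_width: 0.403
```

```bash
python3 -m pendant '[[-2,0,1,0],[-2,0,1,0],[-2,0,1,0]]'
python3 -m pendant '[[0,0,0,0],[0,0,0,0],[0,0,0,0],[0,0,0,0]]' 0.1 30
python3 -c "
from h import *
rel(bed(-42.9,46.7),34,102.9)"
```

```text
time: 4.77
eef_pos: [0.4901, 0.036, 0.0332]
orientation: [3.055, 1.566, 0.137]
wrist_force: [0.1, 0.2, -0.2]
grip_width: 0.395
time: 5.1
eef_pos: [0.4899, 0.0361, 0.033]
orientation: [3.102, 1.566, 0.184]
wrist_force: [-0.9, 0.6, 0.1]
grip_width: 0.194
t5.1 tcp [489.9  36.1  33. ] jaw-77.2 F [-0.9  0.6  0.1] g0.194 j6 1.19 -> d [-1.1 -0.5  1. ] spin -0.002
```

```bash
python3 -c "
from h import *
rel(bed(-3,28),33.5,101.35)"
```

```text
t5.1 tcp [489.9  36.1  33. ] jaw-77.2 F [-0.9  0.6  0.1] g0.194 j6 1.19 -> d [ -0.4  19.2 -38.4] spin 0.025
```

```bash
python3 -m pendant '[[0,5,-10,0.006],[0,10,-20,0.012],[0,15,-30,0.018],[0,19,-38,0.025],[0,19,-38,0.025]]'
python3 - <<'E'
from h import *
rel(bed(0,25),33,101.35)
c=shot('top','t3.png',(265,118,380,232),5);H=hsv(c)
print('plate',blobs(c,white(H)|blue(H),.038,1500,(265,115,385,235)))
E
```

```text
time: 5.52
eef_pos: [0.5324, 0.0255, 0.033]
orientation: [3.049, 1.565, 0.105]
wrist_force: [-0.4, -0.3, -4.0]
grip_width: 0.19
t5.5 tcp [532.4  25.5  33. ] jaw-78.7 F [-0.4 -0.3 -4. ] g0.190 j6 1.21 -> d [-0.   2.5 -2.2] spin -0.000
plate []
```

View pics/t3.png

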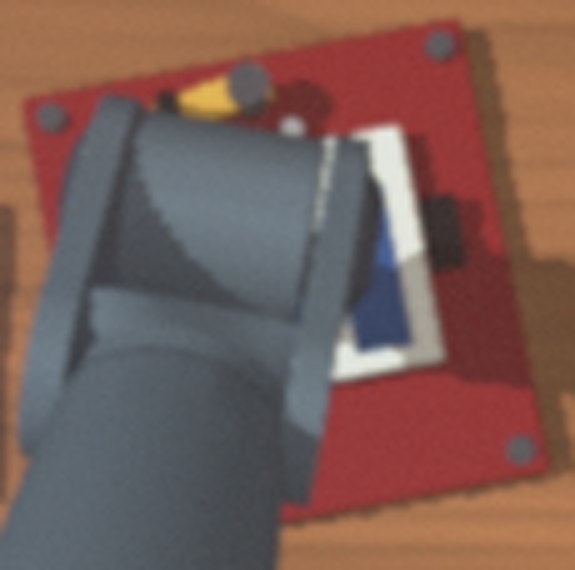

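The plate moved with the gripper: its right end (430,250) now lies just short of the stop (445,230), and its +x edge is near dowel 1 at (291,127). I'll ease it home by force.

```bash
python3 -m pendant '[[0,0,-2,0],[0,0,-2,0],[0,0,-2,0]]'
python3 -m pendant '[[0,0,-2,0],[0,0,-2,0],[0,0,-2,0]]'
python3 -m pendant '[[0,2,0,0],[0,2,0,0],[0,2,0,0]]'
python3 -m pendant '[[0,2,0,0],[0,2,0,0],[0,2,0,0]]'
python3 -c "
from h import *
rel(bed(0,25),33,101.35)"
```

```text
time: 5.82
eef_pos: [0.5332, 0.0262, 0.0327]
orientation: [3.087, 1.566, 0.144]
wrist_force: [-0.1, -0.5, -0.1]
grip_width: 0.193
time: 6.07
eef_pos: [0.535, 0.0268, 0.0327]
orientation: [3.128, 1.566, 0.185]
wrist_force: [-1.0, -0.6, 1.0]
grip_width: 0.201
time: 6.32
eef_pos: [0.5355, 0.0249, 0.0327]
orientation: [-3.131, 1.566, 0.209]
wrist_force: [0.6, 0.9, -0.6]
grip_width: 0.197
time: 6.57
eef_pos: [0.5358, 0.0231, 0.0327]
orientation: [-3.016, 1.566, 0.324]
wrist_force: [-1.2, 3.0, 1.3]
grip_width: 0.196
t6.6 tcp [535.8  23.1  32.7] jaw-78.6 F [-1.2  3.   1.3] g0.196 j6 1.20 -> d [-0.3 -0.5  0.7] spin 0.000
```

```bash
python3 -m pendant '[[0,1,-2,0],[0,1,-2,0],[0,1,-2,0]]'
python3 -m pendant '[[0,1,-2,0],[0,1,-2,0],[0,1,-2,0]]'
python3 -m pendant '[[0,1,-2,0],[0,1,-2,0],[0,1,-2,0]]'
python3 -c "
from h import *
rel(bed(0,25),33,101.35)"
```

```text
time: 6.82
eef_pos: [0.5363, 0.0232, 0.0326]
orientation: [-1.653, 1.568, 1.686]
wrist_force: [-7.8, 4.7, 8.4]
grip_width: 0.198
time: 7.07
eef_pos: [0.5363, 0.0233, 0.0326]
orientation: [-0.758, 1.563, 2.582]
wrist_force: [-9.6, 3.9, 10.2]
grip_width: 0.199
time: 7.32
eef_pos: [0.5365, 0.0233, 0.0325]
orientation: [-0.603, 1.557, 2.737]
wrist_force: [-9.0, 2.2, 9.1]
grip_width: 0.197
t7.3 tcp [536.5  23.3  32.5] jaw-78.6 F [-9.   2.2  9.1] g0.197 j6 1.20 -> d [-0.5 -0.5  1.4] spin 0.001
```

```bash
python3 -m pendant '[[0,2,0,0],[0,2,0,0],[0,2,0,0]]'
python3 -m pendant '[[0,2,0,0],[0,2,0,0],[0,2,0,0]]'
python3 -m pendant '[[0,0,0,0],[0,0,0,0]]' 0.36
python3 -m pendant '[[-20,0,0,0],[-60,0,0,0],[-100,0,0,0],[-130,0,0,0],[-130,0,0,0]]'
python3 -m pendant '[[0,-40,0,0],[0,-80,0,0],[0,-120,0,0],[0,-160,0,0],[0,-200,0,0]]'
python3 - <<'E'
from h import *
c=shot('top','t4.png',(265,118,380,232),5);H=hsv(c)
b=blobs(c,white(H)|blue(H),.038,1000,(265,115,385,235))
print('plate',b,[tobed(x[:2]).round(1) for x in b],'nest',blobs(c,blue(H),.032,100,(265,115,385,235)))
E
```

```text
time: 7.57
eef_pos: [0.536, 0.023, 0.0325]
orientation: [-0.721, 1.554, 2.619]
wrist_force: [-4.5, 8.7, 5.6]
grip_width: 0.197
time: 7.82
eef_pos: [0.5359, 0.023, 0.0326]
orientation: [-0.847, 1.551, 2.492]
wrist_force: [-2.2, 10.3, 3.7]
grip_width: 0.194
time: 7.98
eef_pos: [0.5361, 0.0228, 0.0326]
orientation: [-0.824, 1.552, 2.516]
wrist_force: [-0.7, -0.5, -0.3]
grip_width: 0.358
time: 8.4
eef_pos: [0.543, 0.0199, 0.1706]
orientation: [-1.609, 1.563, 1.731]
wrist_force: [0.1, 0.2, 1.3]
grip_width: 0.357
time: 8.82
eef_pos: [0.5032, 0.217, 0.1719]
orientation: [-1.681, 1.564, 1.658]
wrist_force: [1.5, 0.4, 0.6]
grip_width: 0.352
plate [[554.6, 1.9, 162.0, 140.3, 101.4]] [array([14.9, -0. ])] nest [[537.9, 49.2, 65.5, 23.6, 11.9], [545.6, -0.2, 70.9, 23.6, 11.7], [554.3, -50.0, 73.4, 24.1, 11.1]]
```

View pics/t4.png

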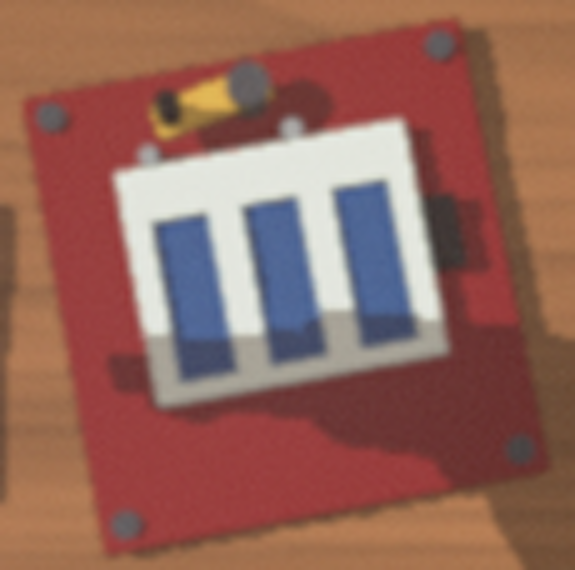

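The plate is home: both dowels (148,155) and (291,128) touch its upper edge, the stop at (445,232) touches its right end, and its yaw of 11.4° matches the bed's. Next is the finger, with the pin at crop (167,105).

Run:
```python
from h import *
c=bot.camera('top');H=hsv(c)
f=lambda u,v:(265+(u+.5)/5-.5,118+(v+.5)/5-.5)
print(tobed(world(c,f(167,104),.086)[0]*1e3))
c=bot.camera('side');H=hsv(c);m=(H[...,2]<75)&(np.indices(H.shape[:2])[0]>185)&(np.indices(H.shape[:2])[0]<230)
x=np.indices(H.shape[:2])[1]; m&=(x>238)&(x<262)
v,u=np.nonzero(m); print(len(v)); print('side pin',u.mean(),v.min(),v.max(),[tobed(world(c,(u.mean(),v.min()),.086)[0]*1e3),tobed(world(c,(u.mean(),v.mean()),.0685)[0]*1e3)])
rel(bed(97,44.3),110,BY+45)
```

```text
[95.06190722 44.34298285]
54
side pin 251.07407407407408 186 212 [array([ 96.7528148 , -14.28195674]), array([93.39218465, 27.73958547])]
t9.0 tcp [502.9 217.8 171.6] jaw-78.4 F [-0.  -0.8  0.7] g0.360 j6 1.56 -> d [ 60.4 178.3 -89.5] spin 0.790
```

```bash
python3 -m pendant '[[0,36,-18,0],[0,72,-36,0],[10,108,-54,0],[25,144,-72,0],[45,178,-90,0]]'
python3 -m pendant '[[0,0,0,0.12],[0,0,0,0.24],[0,0,0,0.36],[0,0,0,0.48],[0,0,0,0.6]]'
python3 -m pendant '[[0,0,0,0.1],[0,0,0,0.19],[0,0,0,0.19]]'
python3 -c "
from h import *
rel(bed(95.7,44.3),58,BY+45)"
```

```text
time: 9.38
eef_pos: [0.6274, 0.06, 0.1275]
orientation: [-2.149, 1.565, 1.193]
wrist_force: [1.1, 0.5, -0.5]
grip_width: 0.357
time: 9.8
eef_pos: [0.6275, 0.0578, 0.1268]
orientation: [-1.514, 1.566, 1.22]
wrist_force: [-0.5, -0.2, 0.4]
grip_width: 0.36
time: 10.05
eef_pos: [0.6275, 0.0558, 0.1262]
orientation: [-1.264, 1.567, 1.276]
wrist_force: [0.2, 0.3, 0.3]
grip_width: 0.359
t10.1 tcp [627.5  55.8 126.2] jaw-124.4 F [0.2 0.3 0.3] g0.359 j6 2.08 -> d [68.2 -2.9  4.9] spin -0.014
```

```bash
python3 -m pendant '[[8,-3,5,0],[22,-3,5,0],[28,-3,5,0],[28,-3,5,0]]'
python3 -c "
from h import *
rel(bed(95.7,44.3),58,BY+45)
shot('side','s5.png',(225,160,325,240),7)"
```

```text
time: 10.38
eef_pos: [0.6229, 0.0612, 0.0948]
orientation: [-0.169, 1.565, 2.372]
wrist_force: [-0.9, 0.7, -0.6]
grip_width: 0.359
t10.4 tcp [622.9  61.2  94.8] jaw-124.4 F [-0.9  0.7 -0.6] g0.359 j6 2.08 -> d [36.8 -1.2 -2. ] spin -0.013
```

View pics/s5.png

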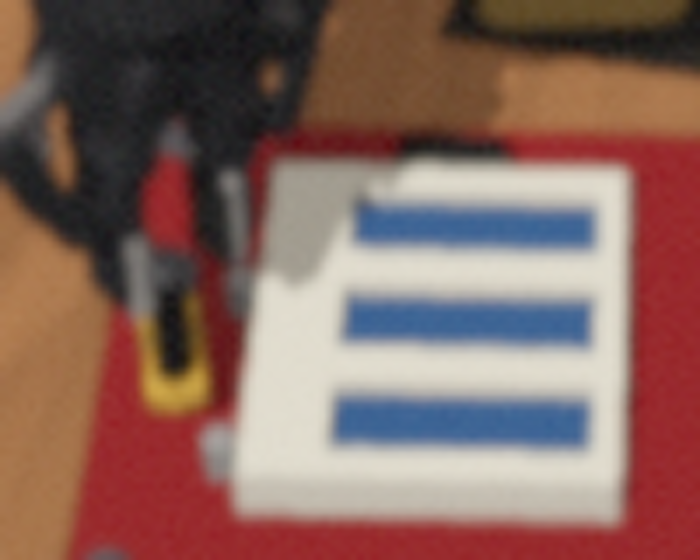

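Side crop: the open fingertips (135,290) and (235,290) straddle the pin line (172,300–370). Descending and gripping.

```bash
python3 -m pendant '[[10,-1,-2,0],[18,-1,-2,0],[18,-1,-2,0]]'
python3 -m pendant '[[10,0,0,0],[18,0,0,0],[18,0,0,0],[18,0,0,0]]'
python3 -m pendant '[[0,0,0,0],[0,0,0,0],[0,0,0,0],[0,0,0,0]]' 0.05 25
python3 -c "
from h import *
rel(bed(105-45*.5,45*.866),58,BY+45)
rel(bed(105-45*.866,45*.5),58,BY+45)
rel(bed(60,0),58,BY+45)"
```

```text
time: 10.68
eef_pos: [0.6245, 0.0611, 0.0756]
orientation: [-0.001, 1.563, 2.541]
wrist_force: [-0.3, 0.5, -0.9]
grip_width: 0.361
time: 11.02
eef_pos: [0.6238, 0.0612, 0.0566]
orientation: [0.089, 1.562, 2.631]
wrist_force: [-0.1, -1.1, -0.6]
grip_width: 0.361
time: 11.35
eef_pos: [0.624, 0.0615, 0.0569]
orientation: [0.014, 1.562, 2.555]
wrist_force: [0.8, 1.5, -0.2]
grip_width: 0.156
t11.3 tcp [624.   61.5  56.9] jaw-124.4 F [ 0.8  1.5 -0.2] g0.156 j6 2.08 -> d [-1.  12.7  4.3] spin -0.013
t11.3 tcp [624.   61.5  56.9] jaw-124.4 F [ 0.8  1.5 -0.2] g0.156 j6 2.08 -> d [-1. 36.  4.] spin -0.013
t11.3 tcp [624.   61.5  56.9] jaw-124.4 F [ 0.8  1.5 -0.2] g0.156 j6 2.08 -> d [-1.1 56.1 -7.9] spin -0.013
```

Gripped (0.156 ≈ 13–14 mm). Swinging along the arc.

```bash
python3 -m pendant '[[0,6,3,0],[0,13,5,0],[0,20,6,0],[0,28,5,0],[0,36,4,0]]'
python3 -c "
from h import *
print(tobed(bot.observe()['eef_pos'][:2]*1e3))
rel(bed(105-45*.966,45*.2588),58,BY+45)
rel(bed(60,-1),58,BY+45)"
```

```text
time: 11.77
eef_pos: [0.5996, 0.0357, 0.0569]
orientation: [-0.163, 1.56, 2.379]
wrist_force: [0.2, 5.7, -1.8]
grip_width: 0.153
[65.65721212 24.24425994]
t11.8 tcp [599.6  35.7  56.9] jaw-124.3 F [ 0.2  5.7 -1.8] g0.153 j6 2.03 -> d [-1.2 11.8 -6.1] spin -0.012
t11.8 tcp [599.6  35.7  56.9] jaw-124.3 F [ 0.2  5.7 -1.8] g0.153 j6 2.03 -> d [ -1.3  21.7 -14.1] spin -0.012
```

```bash
python3 -m pendant '[[0,6,-3,0],[0,12,-6,0],[0,17,-10,0],[0,22,-14,0],[0,22,-14,0]]'
python3 -m pendant '[[0,1.5,-1.5,0],[0,1.5,-1.5,0],[0,1.5,-1.5,0]]'
python3 -m pendant '[[0,1.5,-1.5,0],[0,1.5,-1.5,0],[0,1.5,-1.5,0]]'
python3 -c "
from h import *
print(tobed(bot.observe()['eef_pos'][:2]*1e3))"
```

```text
time: 12.18
eef_pos: [0.5984, 0.0108, 0.0569]
orientation: [-0.317, 1.557, 2.225]
wrist_force: [-0.3, 7.6, 0.7]
grip_width: 0.155
time: 12.43
eef_pos: [0.5983, 0.0109, 0.0569]
orientation: [-0.424, 1.554, 2.118]
wrist_force: [-0.0, 9.7, 0.0]
grip_width: 0.156
time: 12.68
eef_pos: [0.5983, 0.0109, 0.0569]
orientation: [-0.494, 1.55, 2.048]
wrist_force: [0.4, 9.2, 0.2]
grip_width: 0.156
[59.4970018   0.21023317]
```

```bash
python3 -m pendant '[[0,0,0,0],[0,0,0,0],[0,0,0,0]]' 0.6
python3 -m pendant '[[-20,0,0,0],[-50,0,0,0],[-80,0,0,0],[-100,0,0,0]]'
python3 - <<'E'
from h import *
rel((440,-228),140,100.9); rel((548,-227),140,106.8)
E
```

```text
time: 12.93
eef_pos: [0.5984, 0.0106, 0.0571]
orientation: [-0.498, 1.551, 2.045]
wrist_force: [-0.1, 0.1, -0.1]
grip_width: 0.572
time: 13.27
eef_pos: [0.6004, 0.008, 0.1603]
orientation: [-0.652, 1.554, 1.89]
wrist_force: [1.5, 0.9, -0.5]
grip_width: 0.605
t13.3 tcp [600.4   8.  160.3] jaw-124.4 F [ 1.5  0.9 -0.5] g0.605 j6 1.98 -> d [ 17.4 285.6  -1. ] spin -0.790
t13.3 tcp [600.4   8.  160.3] jaw-124.4 F [ 1.5  0.9 -0.5] g0.605 j6 1.98 -> d [ 16.8 223.8 -89.6] spin -0.893
```

```bash
python3 -m pendant '[[0,36,-14,0],[0,72,-28,0],[0,108,-43,0],[0,144,-57,0],[0,180,-72,0]]'
python3 -m pendant '[[0,22,-9,-0.1],[0,44,-18,-0.22],[0,44,-18,-0.34],[0,44,-18,-0.46],[0,44,-18,-0.58]]'
python3 -m pendant '[[0,0,0,-0.1],[0,0,0,-0.2],[0,0,0,-0.31],[0,0,0,-0.31]]'
python3 - <<'E'
from h import *
rel((548,-227),100,106.8)
c=shot('top','t6.png',(260,110,480,245),3);H=hsv(c)
print(blobs(c,brass(H),.028,60,(385,150,475,240)))
b=blobs(c,white(H)|blue(H),.038,1000,(265,115,385,235)); print(b,[tobed(x[:2]).round(1) for x in b])
s=bot.camera('side');H=hsv(s); p=pix(s,np.c_[np.array([[436,-307],[548,-223],[544,-380]])/1e3,[.028]*3]);print(p.round())
print('side',blobs(s,brass(H),.028,60,(285,110,385,180)))
E
```

```text
time: 13.68
eef_pos: [0.5575, -0.1832, 0.1578]
orientation: [-0.657, 1.554, 1.885]
wrist_force: [-0.3, -0.1, -0.9]
grip_width: 0.603
time: 14.1
eef_pos: [0.5471, -0.231, 0.1573]
orientation: [-1.232, 1.555, 1.895]
wrist_force: [1.1, 0.2, -0.5]
grip_width: 0.6
time: 14.43
eef_pos: [0.5469, -0.2314, 0.1574]
orientation: [-1.531, 1.555, 1.906]
wrist_force: [-0.2, -0.7, 0.6]
grip_width: 0.6
t14.4 tcp [ 546.9 -231.4  157.4] jaw-73.1 F [-0.2 -0.7  0.6] g0.600 j6 0.68 -> d [57.5 -3.  -2.4] spin 0.003
[[424.7, -380.4, 61.9, 33.9, 8.4]]
[[553.6, 1.8, 161.9, 142.3, 101.5]] [array([13.9,  0.1])]
[[352. 143.]
 [308. 154.]
 [321. 124.]]
side [[441.0, -214.5, 83.8, 59.7, 8.1], [548.3, -255.6, 156.0, 86.6, 90.0], [435.9, -335.8, 140.5, 88.7, 91.5], [550.0, -369.9, 86.2, 63.4, 162.6]]
```

View pics/t6.png

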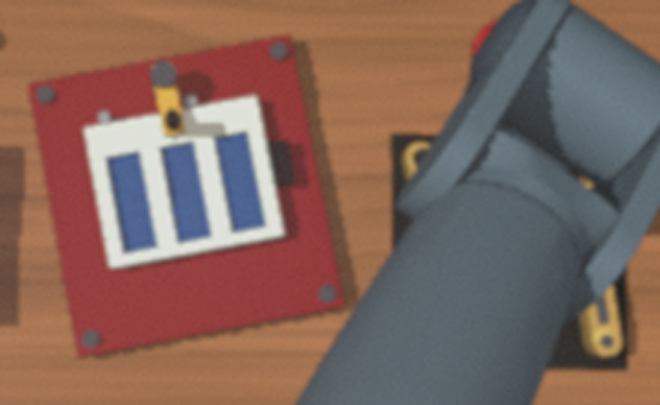

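Top crop: the finger (173,105) points bed −x over the plate edge, and the plate is still home. Picking casting F next.

```bash
python3 -m pendant '[[30,-3,-2,0],[70,-3,-2,0],[100,-3,-2,0],[125,-3,-2,0],[125,-3,-2,0]]'
python3 -c "
from h import *
rel((548,-227),14,106.8)
shot('side','s7.png',(285,100,385,180),7)"
```

```text
time: 14.95
eef_pos: [0.5433, -0.2236, 0.0267]
orientation: [-1.254, 1.546, 2.177]
wrist_force: [-0.7, 0.1, -0.7]
grip_width: 0.601
t14.9 tcp [ 543.3 -223.6   26.7] jaw-73.4 F [-0.7  0.1 -0.7] g0.601 j6 0.69 -> d [12.5  4.9 -3.6] spin -0.004
```

View pics/s7.png

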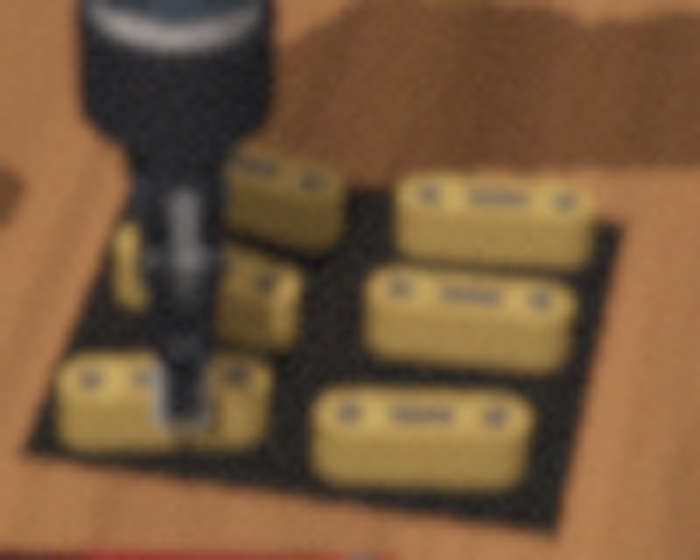

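Side crop: the finger is at (183,410) and the casting spans 57–272 (middle 165), so the tool must move about 6–7 mm in +x.

```bash
python3 -m pendant '[[5,4,-6,0],[13,5,-6,0],[13,5,-6,0],[13,5,-6,0]]'
python3 -m pendant '[[0,0,0,0],[0,0,0,0],[0,0,0,0],[0,0,0,0]]' 0.1 40
python3 -c "
from h import *
rel(bed(0,50),120,BY+90)"
```

```text
time: 15.33
eef_pos: [0.5526, -0.2279, 0.0175]
orientation: [-1.362, 1.551, 2.069]
wrist_force: [0.4, 0.6, 0.2]
grip_width: 0.598
time: 15.67
eef_pos: [0.5534, -0.2284, 0.0189]
orientation: [-1.414, 1.553, 2.017]
wrist_force: [-1.1, 1.1, 5.7]
grip_width: 0.29
t15.7 tcp [ 553.4 -228.4   18.9] jaw-73.4 F [-1.1  1.1  5.7] g0.290 j6 0.69 -> d [ -96.4 -273.4  -56.3] spin 0.091
```

```bash
python3 -m pendant '[[-30,0,0,0],[-65,0,0,0],[-96,0,0,0],[-96,0,0,0]]'
python3 -m pendant '[[0,-34,-7,0],[0,-68,-14,0],[0,-102,-21,0],[0,-136,-28,0],[0,-170,-35,0]]'
python3 -m pendant '[[0,-34,-7,0.02],[0,-68,-14,0.04],[0,-103,-21,0.09],[0,-103,-21,0.09]]'
cat >> h.py <<'E'
def held(dz=10,lo=84,view=None):
    """offset of the held casting's middle from the TCP, along its length (bed x), from the side view"""
    c=bot.camera('side'); s=bot.observe(); p=s['eef_pos']; z=p[2]+dz/1e3; M=Rm(s['orientation']); a=M[:,2]*np.sign(M[0,2])
    q=pix(c,[p])[0]; k=np.zeros(c['color'].shape[:2],bool); k[int(q[1])-45:int(q[1])+35,int(q[0])-55:int(q[0])+55]=1
    m=(brass(hsv(c))&k).astype(np.uint8); m=cv2.morphologyEx(m,cv2.MORPH_OPEN,np.ones((3,3),np.uint8))
    v,u=np.nonzero(m)
    if view: cv2.imwrite('pics/'+view,cv2.resize(c['color'][int(q[1])-45:int(q[1])+45,int(q[0])-55:int(q[0])+55,::-1],None,fx=6,fy=6))
    w=world(c,np.c_[u,v],z)*1e3; t=(w-p[:2]*1e3)@a[:2]; print('held extents',np.percentile(t,[0.5,2,98,99.5]).round(1),'mid',round((np.percentile(t,1)+np.percentile(t,99))/2,1),len(u))
E
python3 -c "
from h import *
rel(bed(0,50),70,BY+90)
held(view='h1.png')"
```

```text
time: 16.0
eef_pos: [0.5579, -0.2324, 0.1222]
orientation: [-2.131, 1.561, 1.3]
wrist_force: [0.8, -0.2, 0.0]
grip_width: 0.29
time: 16.42
eef_pos: [0.542, -0.0579, 0.1231]
orientation: [-2.033, 1.561, 1.398]
wrist_force: [0.9, -0.3, -1.0]
grip_width: 0.288
time: 16.75
eef_pos: [0.5309, 0.0519, 0.1231]
orientation: [-1.735, 1.559, 1.609]
wrist_force: [-0.9, 0.6, -1.1]
grip_width: 0.289
t16.8 tcp [530.9  51.9 123.1] jaw-78.4 F [-0.9  0.6 -1.1] g0.289 j6 1.24 -> d [53.   4.2  1.6] spin 0.004
held extents [-124.  -121.6   88.5   94.4] mid -15.5 639
```

View pics/h1.png

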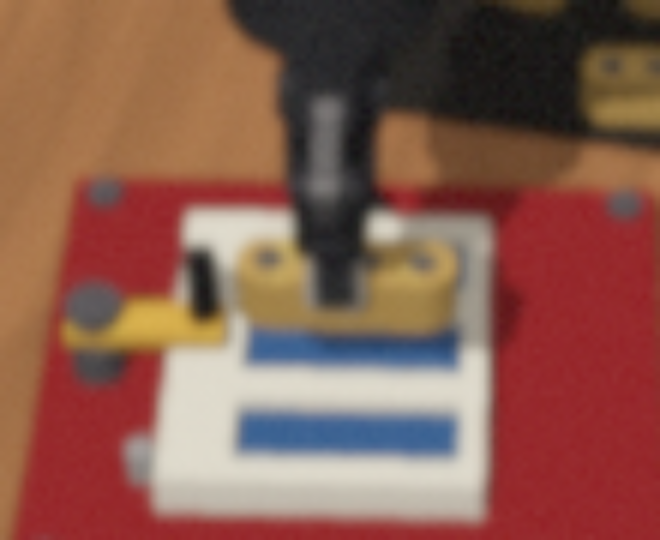

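Held view: the casting spans 238–460 (middle 349) and the finger is at about 339, so the casting sits about 4 mm towards −x. I'll offset the placing by +4.

```bash
python3 - <<'E'
s=open('h.py').read()
s=s.replace("    v,u=np.nonzero(m)\n","    n,L,S,_=cv2.connectedComponentsWithStats(m); near=[i for i in range(1,n) if S[i,4]>25 and abs(S[i,0]+S[i,2]/2-q[0])<24 and abs(S[i,1]+S[i,3]/2-q[1])<16]; m=np.isin(L,near); v,u=np.nonzero(m)\n")
open('h.py','w').write(s)
E
python3 -c "
from h import *
held()
rel(bed(4,50),60,BY+90)"
python3 -m pendant '[[20,4,-2,0],[40,4,-2,0],[54,4,-2,0],[54,4,-2,0],[54,4,-2,0]]'
python3 -c "
from h import *
held()
rel(bed(4,50),48,BY+90)"
```

```text
held extents [-44.9 -44.4  34.5  36. ] mid -4.6 397
t16.9 tcp [532.   48.  123.4] jaw-78.4 F [ 0.3  0.2 -1.7] g0.289 j6 1.24 -> d [63.4  0.2 -2. ] spin 0.004
time: 17.27
eef_pos: [0.5343, 0.0441, 0.0685]
orientation: [-1.623, 1.561, 1.719]
wrist_force: [-0.3, -0.5, -1.1]
grip_width: 0.293
held extents [-45.3 -44.9  32.8  34.7] mid -5.4 350
t17.3 tcp [535.2  44.2  69.6] jaw-78.5 F [ 0.2 -0.3 -1.4] g0.289 j6 1.23 -> d [21.7 -4.5  0.2] spin 0.002
```

```bash
python3 -m pendant '[[4,-4.5,0,0],[8,-4.5,0,0],[8,-4.5,0,0],[8,-4.5,0,0]]'
python3 -c "
from h import *
held()
rel(bed(4.5,50),49,BY+90)
print(tobed(bot.observe()['eef_pos'][:2]*1e3))"
```

```text
time: 17.65
eef_pos: [0.5343, 0.0487, 0.0618]
orientation: [-1.879, 1.561, 1.463]
wrist_force: [-0.3, 0.4, -1.2]
grip_width: 0.288
held extents [-45.4 -45.   33.4  34.7] mid -5.5 342
t17.7 tcp [534.4  48.7  61.9] jaw-78.5 F [-0.3 -0.8 -1.1] g0.290 j6 1.24 -> d [12.9 -0.  -0.1] spin 0.003
[ 4.32688535 49.84904039]
```

```bash
python3 -m pendant '[[5,0,-1,0],[9,0,-1,0],[12,0,-1,0],[12,0,-1,0]]'
python3 -m pendant '[[2,0,0,0],[2,0,0,0],[2,0,0,0]]'
python3 -c "
from h import *
rel(bed(4.5,50),47,BY+90)
shot('side','n3.png',(235,165,355,265),6)
print(tobed(bot.observe()['eef_pos'][:2]*1e3))"
```

```text
time: 18.03
eef_pos: [0.5347, 0.0491, 0.0489]
orientation: [-1.71, 1.561, 1.632]
wrist_force: [0.2, 0.2, -1.6]
grip_width: 0.288
time: 18.28
eef_pos: [0.535, 0.0491, 0.0471]
orientation: [-1.782, 1.561, 1.561]
wrist_force: [0.6, 1.1, -0.3]
grip_width: 0.289
t18.3 tcp [535.   49.1  47.1] jaw-78.5 F [ 0.6  1.1 -0.3] g0.289 j6 1.24 -> d [0.1 0.1 0.5] spin 0.003
[ 4.93516729 50.08962071]
```

View pics/n3.png

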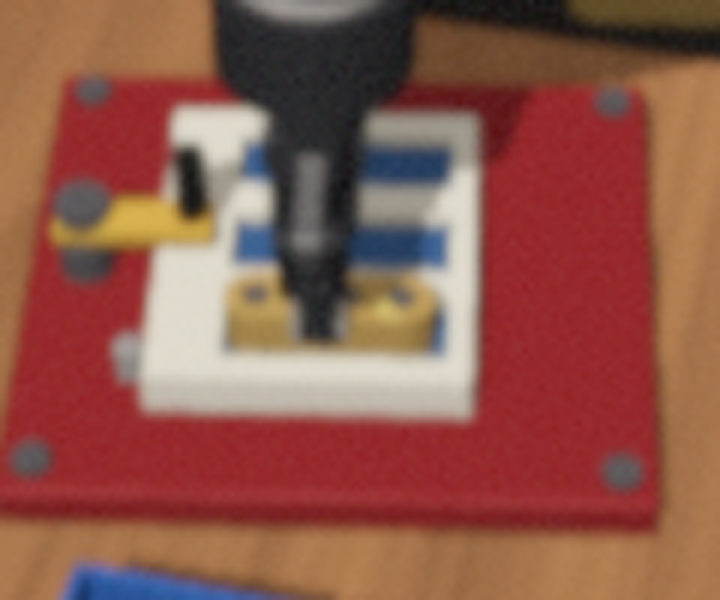

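The casting is in nest 3, with blue floor showing at its right end (440,330). Releasing and going for the next (C, about (441.5,-226.5)).

```bash
python3 -m pendant '[[0,0,0,0],[0,0,0,0],[0,0,0,0]]' 0.42
python3 -m pendant '[[-15,0,0,0],[-50,0,0,0],[-80,0,0,0],[-80,0,0,0]]'
python3 -c "
from h import *
rel((441.5,-226.5),70,100.9)"
```

```text
time: 18.58
eef_pos: [0.5349, 0.0491, 0.047]
orientation: [-1.777, 1.561, 1.565]
wrist_force: [0.9, -0.7, -0.8]
grip_width: 0.419
time: 18.92
eef_pos: [0.5392, 0.0479, 0.1337]
orientation: [-2.743, 1.557, 0.599]
wrist_force: [2.3, -0.4, 0.7]
grip_width: 0.421
t18.9 tcp [539.2  47.9 133.7] jaw-78.5 F [ 2.3 -0.4  0.7] g0.421 j6 1.24 -> d [ 60.3 249.7 151.3] spin 0.011
```

```bash
python3 -m pendant '[[0,32,19,0],[0,63,38,0],[0,94,57,0],[0,125,76,0],[0,156,95,0]]' 0.6
python3 -m pendant '[[0,31,19,0],[0,62,38,0.01],[0,94,56,0.01],[25,94,56,0.01],[50,94,56,0.01]]'
python3 -c "
from h import *
rel((441.5,-226.5),40,100.9)
c=bot.camera('side');H=hsv(c);print(blobs(c,brass(H),.028,60,(285,110,385,180)))"
```

```text
time: 19.33
eef_pos: [0.4764, -0.1251, 0.1314]
orientation: [-2.758, 1.556, 0.585]
wrist_force: [1.2, -0.7, -0.6]
grip_width: 0.604
time: 19.75
eef_pos: [0.4415, -0.2312, 0.0812]
orientation: [-3.052, 1.554, 0.277]
wrist_force: [0.1, 0.9, 0.7]
grip_width: 0.598
t19.8 tcp [ 441.5 -231.2   81.2] jaw-79.3 F [0.1 0.9 0.7] g0.598 j6 0.66 -> d [41.2 -4.6 -0.2] spin -0.003
[[440.9, -214.3, 83.8, 59.6, 8.4], [406.1, -299.8, 51.0, 41.4, 131.1], [460.9, -295.1, 58.6, 31.4, 105.2], [547.6, -294.8, 96.3, 58.7, 163.3], [410.0, -374.4, 61.7, 36.1, 98.6], [543.7, -370.7, 96.1, 66.6, 167.2]]
```

```bash
python3 -m pendant '[[20,-4,0,0],[40,-4,0,0],[45,-4,0,0],[45,-4,0,0]]'
python3 -c "
from h import *
rel((441.5,-226.5),18,100.9)"
```

```text
time: 20.13
eef_pos: [0.4365, -0.2216, 0.0287]
orientation: [-2.016, 1.555, 1.315]
wrist_force: [-0.4, -0.3, 0.9]
grip_width: 0.602
t20.1 tcp [ 436.5 -221.6   28.7] jaw-79.2 F [-0.4 -0.3  0.9] g0.602 j6 0.66 -> d [10.7  5.9 -3.9] spin -0.001
```

```bash
python3 -m pendant '[[4,5,-4,0],[8,5,-4,0],[8,5,-4,0],[8,5,-4,0]]'
python3 -c "
from h import *
rel((441.5,-226.5),18,100.9)"
python3 -m pendant '[[0,0,0,0],[0,0,0,0],[0,0,0,0],[0,0,0,0]]' 0.1 40
python3 -c "
from h import *
rel((441.5,-226.5),18,100.9)"
python3 -m pendant '[[-30,0,0,0],[-65,0,0,0],[-96,0,0,0],[-96,0,0,0],[-96,0,0,0]]'
python3 -c "
from h import *
rel(bed(0,0),100,BY+90);held()"
```

```text
time: 20.47
eef_pos: [0.4419, -0.2259, 0.0213]
orientation: [-2.077, 1.556, 1.254]
wrist_force: [-0.1, -0.4, -0.5]
grip_width: 0.599
t20.5 tcp [ 441.9 -225.9   21.3] jaw-79.2 F [-0.1 -0.4 -0.5] g0.599 j6 0.66 -> d [3.3 0.5 0.5] spin -0.001
time: 20.8
eef_pos: [0.4424, -0.2263, 0.0221]
orientation: [-2.162, 1.556, 1.169]
wrist_force: [-1.5, 0.4, 5.6]
grip_width: 0.284
t20.8 tcp [ 442.4 -226.3   22.1] jaw-79.2 F [-1.5  0.4  5.6] g0.284 j6 0.66 -> d [4.1 0.  1. ] spin -0.001
time: 21.22
eef_pos: [0.4428, -0.2284, 0.1198]
orientation: [-2.45, 1.557, 0.881]
wrist_force: [0.9, 0.4, -1.4]
grip_width: 0.283
t21.2 tcp [ 442.8 -228.4  119.8] jaw-79.2 F [ 0.9  0.4 -1.4] g0.283 j6 0.66 -> d [  23.1 -204.9 -138.1] spin -0.009
held extents [-58.5 -53.3 103.3 106.2] mid 24.5 834
```

```bash
python3 -m pendant '[[0,-31,-21,0],[0,-62,-42,0],[0,-93,-63,0],[0,-124,-84,0],[0,-155,-105,0]]'
python3 -m pendant '[[0,-27,-17,0],[0,-50,-33,-0.01],[10,-50,-33,-0.01],[30,-50,-33,-0.01],[30,-50,-33,-0.01]]'
python3 -c "
from h import *
rel(bed(0,0),62,BY+90);held(6)"
```

```text
time: 21.68
eef_pos: [0.5143, -0.0533, 0.1181]
orientation: [-1.854, 1.556, 1.477]
wrist_force: [0.7, -0.5, -0.8]
grip_width: 0.288
time: 22.1
eef_pos: [0.5331, 0.0037, 0.0831]
orientation: [-1.265, 1.551, 2.076]
wrist_force: [-1.8, 0.5, -1.5]
grip_width: 0.282
t22.1 tcp [533.1   3.7  83.1] jaw-78.6 F [-1.8  0.5 -1.5] g0.282 j6 1.15 -> d [21.   6.4 -6. ] spin 0.002
held extents [-41.8 -41.3  37.4  39.5] mid -1.3 389
```

```bash
python3 -m pendant '[[6,6,-7,0],[12,6,-7,0],[16,6,-7,0],[16,6,-7,0]]'
python3 -c "
from h import *
rel(bed(1,0),51,BY+90);held(6);print(tobed(bot.observe()['eef_pos'][:2]*1e3))"
```

```text
time: 22.48
eef_pos: [0.5407, -0.0012, 0.0676]
orientation: [-1.249, 1.551, 2.091]
wrist_force: [0.5, 0.6, -0.6]
grip_width: 0.285
t22.5 tcp [540.7  -1.2  67.6] jaw-78.7 F [ 0.5  0.6 -0.6] g0.285 j6 1.14 -> d [16.6 -0.  -0.4] spin -0.000
held extents [-40.9 -40.4  38.6  41.4] mid -0.6 356
[ 1.09358579 -0.3833652 ]
```

```bash
python3 -m pendant '[[5,0,0,0],[9,0,0,0],[9,0,0,0],[9,0,0,0]]'
python3 -c "
from h import *
rel(bed(1,0),51,BY+90);held(6);print(tobed(bot.observe()['eef_pos'][:2]*1e3))"
```

```text
time: 22.87
eef_pos: [0.5408, -0.0009, 0.059]
orientation: [-1.273, 1.551, 2.067]
wrist_force: [-0.4, 0.0, -1.0]
grip_width: 0.289
t22.9 tcp [540.8  -0.9  59. ] jaw-78.6 F [-0.4  0.  -1. ] g0.289 j6 1.14 -> d [ 8.   0.1 -0.2] spin 0.000
held extents [-40.9 -40.4  38.2  39.9] mid -0.6 352
[ 1.00727239 -0.19522472]
```

```bash
python3 -m pendant '[[4,0,0,0],[8,0,0,0],[8,0,0,0],[8,0,0,0]]'
python3 -m pendant '[[1,0,0,0],[1,0,0,0],[1,0,0,0]]'
python3 -c "
from h import *
rel(bed(1,0),51,BY+90)"
python3 -m pendant '[[0,0,0,0],[0,0,0,0],[0,0,0,0]]' 0.42
python3 -m pendant '[[-15,0,0,0],[-50,0,0,0],[-80,0,0,0],[-80,0,0,0]]'
python3 -c "
from h import *
rel((548.5,-309),80,72.1)"
```

```text
time: 23.25
eef_pos: [0.5408, -0.0008, 0.0509]
orientation: [-1.269, 1.551, 2.071]
wrist_force: [0.7, -0.7, -1.2]
grip_width: 0.289
time: 23.5
eef_pos: [0.5411, -0.0008, 0.0503]
orientation: [-1.292, 1.552, 2.048]
wrist_force: [-0.5, 0.5, 2.1]
grip_width: 0.284
t23.5 tcp [541.1  -0.8  50.3] jaw-78.6 F [-0.5  0.5  2.1] g0.284 j6 1.14 -> d [-0.7 -0.   0.1] spin 0.000
time: 23.75
eef_pos: [0.5411, -0.0008, 0.0502]
orientation: [-1.294, 1.552, 2.046]
wrist_force: [0.2, -0.6, 0.1]
grip_width: 0.42
time: 24.08
eef_pos: [0.546, -0.0031, 0.1368]
orientation: [-1.959, 1.556, 1.381]
wrist_force: [-0.0, 0.3, 0.4]
grip_width: 0.417
t24.1 tcp [546.   -3.1 136.8] jaw-78.6 F [-0.   0.3  0.4] g0.417 j6 1.14 -> d [ 52.4 301.2  58.2] spin 0.511
```

```bash
python3 -c "
from h import *
c=bot.camera('top');H=hsv(c);print(blobs(c,brass(H),.028,60,(385,140,485,240)))
rel((437,-310),80,94.4)"
```

```text
[[435.1, -308.3, 82.0, 30.0, 179.3], [468.4, -365.8, 147.8, 45.1, 9.5], [549.8, -304.5, 83.8, 30.3, 160.2]]
t24.1 tcp [544.5  -2.8 134.1] jaw-78.6 F [-0.  -0.9 -0.9] g0.423 j6 1.14 -> d [ 49.5 280.8 166.1] spin 0.122
```

The blob at (468,-366) shows that one of the far pair was knocked aside (disturbance). B is unaffected, so I take it for nest 1.

```bash
python3 -m pendant '[[0,30,18,0],[0,60,35,0],[0,90,53,0],[0,120,71,0],[0,150,89,0]]' 0.6
python3 -m pendant '[[0,30,18,0],[0,60,36,0],[0,90,54,0],[0,131,77,0.08],[10,131,77,0.14]]'
python3 -m pendant '[[15,0,0,0],[30,0,0,0],[30,0,0,0]]'
python3 -c "
from h import *
rel((436,-310),60,92)
c=shot('side','s9.png',(285,95,395,185),7);H=hsv(c);print(blobs(c,brass(H),.028,60,(285,100,395,180)))"
```

```text
time: 24.55
eef_pos: [0.4853, -0.1682, 0.1303]
orientation: [-1.603, 1.554, 1.738]
wrist_force: [1.1, -0.2, 0.0]
grip_width: 0.598
time: 24.97
eef_pos: [0.4346, -0.3174, 0.119]
orientation: [-1.546, 1.559, 1.646]
wrist_force: [0.7, 0.1, -0.1]
grip_width: 0.6
time: 25.22
eef_pos: [0.4321, -0.3151, 0.0847]
orientation: [-1.29, 1.551, 1.901]
wrist_force: [-1.4, 0.3, -0.0]
grip_width: 0.601
t25.2 tcp [ 432.1 -315.1   84.7] jaw-87.2 F [-1.4  0.3 -0. ] g0.601 j6 0.67 -> d [24.7 -4.5 -4.3] spin 0.014
[[490.6, -328.8, 205.2, 138.6, 5.9]]
```

View pics/s9.png

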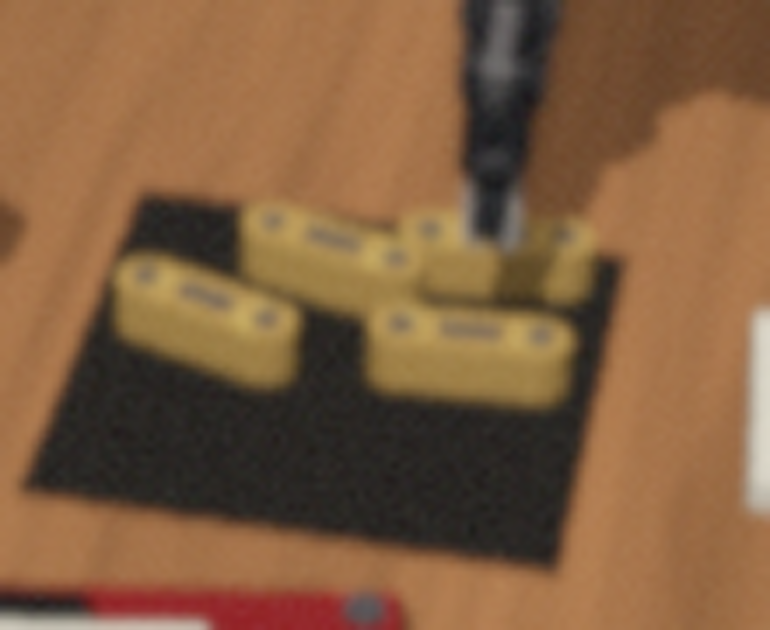

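Side crop: knocked casting D (240–425, 210–310) now touches near A's left end (405,230). B (367–578, 300–410, middle 472) is clear for grasping.

```bash
python3 -m pendant '[[20,-3,-4,0.01],[40,-3,-4,0.01],[46,-3,-4,0.01],[46,-3,-4,0.01]]'
python3 -c "
from h import *
rel((436,-310),20,92)"
```

```text
time: 25.6
eef_pos: [0.4357, -0.3101, 0.0389]
orientation: [-1.248, 1.55, 1.934]
wrist_force: [0.0, -0.1, -0.2]
grip_width: 0.601
t25.6 tcp [ 435.7 -310.1   38.9] jaw-87.7 F [ 0.  -0.1 -0.2] g0.601 j6 0.69 -> d [18.9  0.2 -0.5] spin 0.006
```

```bash
python3 -m pendant '[[10,0,0,0],[18,0,0,0],[18,0,0,0],[18,0,0,0]]'
python3 -m pendant '[[0,0,0,0],[0,0,0,0],[0,0,0,0],[0,0,0,0]]' 0.1 40
python3 -m pendant '[[-30,0,0,0],[-65,0,0,0],[-96,0,0,0],[-96,0,0,0],[-96,0,0,0]]'
python3 -c "
from h import *
rel(bed(0,-50),110,BY+90)"
```

```text
time: 25.93
eef_pos: [0.4355, -0.3097, 0.0208]
orientation: [-1.242, 1.55, 1.941]
wrist_force: [-0.9, 0.7, -0.8]
grip_width: 0.601
time: 26.27
eef_pos: [0.436, -0.3103, 0.0216]
orientation: [-1.271, 1.551, 1.911]
wrist_force: [-0.1, 0.1, 3.9]
grip_width: 0.284
time: 26.68
eef_pos: [0.4376, -0.3131, 0.1197]
orientation: [-1.386, 1.555, 1.796]
wrist_force: [0.1, -0.2, -1.5]
grip_width: 0.286
t26.7 tcp [ 437.6 -313.1  119.7] jaw-87.7 F [ 0.1 -0.2 -1.5] g0.286 j6 0.69 -> d [  13.3 -258.2 -122.9] spin -0.157
```

```bash
python3 -m pendant '[[0,-30,-15,0],[0,-60,-29,0],[0,-90,-43,0],[0,-120,-57,0],[0,-150,-71,0]]'
python3 -m pendant '[[0,-30,-15,0],[0,-60,-30,0],[0,-90,-42,-0.05],[0,-108,-52,-0.1],[10,-108,-52,-0.157]]'
python3 -m pendant '[[15,0,0,0],[25,0,0,0],[25,0,0,0],[25,0,0,0]]'
python3 -c "
from h import *
rel(bed(0,-50),60,BY+90);held(6)"
```

```text
time: 27.1
eef_pos: [0.5015, -0.1582, 0.1197]
orientation: [-1.238, 1.553, 1.944]
wrist_force: [0.6, -0.2, -1.1]
grip_width: 0.287
time: 27.52
eef_pos: [0.5501, -0.0447, 0.111]
orientation: [-1.459, 1.552, 1.886]
wrist_force: [-0.1, -0.8, -0.9]
grip_width: 0.287
time: 27.85
eef_pos: [0.5485, -0.0442, 0.0843]
orientation: [-1.309, 1.55, 2.036]
wrist_force: [0.4, 0.0, -1.0]
grip_width: 0.287
t27.9 tcp [548.5 -44.2  84.3] jaw-78.3 F [ 0.4  0.  -1. ] g0.287 j6 1.06 -> d [24.2  6.5 -0.2] spin 0.005
held extents [-41.3 -39.4  39.5  42.5] mid -0.3 403
```

```bash
python3 -m pendant '[[8,6.5,0,0.005],[16,6.5,0,0.005],[18,6.5,0,0.005],[18,6.5,0,0.005]]'
python3 -c "
from h import *
rel(bed(0.5,-50),50,BY+90);held(6)"
```

```text
time: 28.23
eef_pos: [0.5498, -0.0507, 0.0662]
orientation: [-1.316, 1.55, 2.024]
wrist_force: [-0.9, -0.5, -1.6]
grip_width: 0.288
t28.2 tcp [549.8 -50.7  66.2] jaw-78.7 F [-0.9 -0.5 -1.6] g0.288 j6 1.06 -> d [16.2 -0.3 -0.7] spin -0.001
held extents [-41.1 -40.6  38.5  41.1] mid -0.7 378
```

```bash
python3 -m pendant '[[4,0,-1,0],[8,0,-1,0],[8,0,-1,0],[8,0,-1,0]]'
python3 -m pendant '[[4,0,0,0],[8,0,0,0],[8,0,0,0],[8,0,0,0]]'
python3 -m pendant '[[1,0,0,0],[1,0,0,0],[1,0,0,0]]'
python3 -c "
from h import *
rel(bed(0.5,-50),50,BY+90);held(6)"
```

```text
time: 28.62
eef_pos: [0.5509, -0.0502, 0.0585]
orientation: [-1.328, 1.55, 2.012]
wrist_force: [0.1, -0.2, -0.7]
grip_width: 0.291
time: 28.95
eef_pos: [0.5524, -0.0505, 0.0522]
orientation: [-1.464, 1.552, 1.875]
wrist_force: [-1.7, -0.0, 8.0]
grip_width: 0.288
time: 29.2
eef_pos: [0.5535, -0.0508, 0.0524]
orientation: [-1.579, 1.554, 1.761]
wrist_force: [-1.7, 0.0, 5.8]
grip_width: 0.288
t29.2 tcp [553.5 -50.8  52.4] jaw-78.6 F [-1.7  0.   5.8] g0.288 j6 1.06 -> d [ 2.5 -1.4  3. ] spin 0.000
held extents [-43.  -40.6  37.2  40.5] mid -1.5 1137
```

```bash
python3 -m pendant '[[-3,0,2,0],[-4,-1,3,0],[-4,-1,3,0],[-4,-1,3,0]]'
python3 -c "
from h import *
rel(bed(0.5,-50),50,BY+90);held(6,view='h9.png')"
```

```text
time: 29.58
eef_pos: [0.55, -0.0503, 0.0561]
orientation: [-1.545, 1.553, 1.795]
wrist_force: [0.6, -0.2, -1.6]
grip_width: 0.289
t29.6 tcp [550.  -50.3  56.1] jaw-78.6 F [ 0.6 -0.2 -1.6] g0.289 j6 1.06 -> d [ 6.1 -0.2 -0.4] spin 0.000
held extents [-40.7 -38.5  38.5  39.9] mid -0.3 331
```

View pics/h9.png

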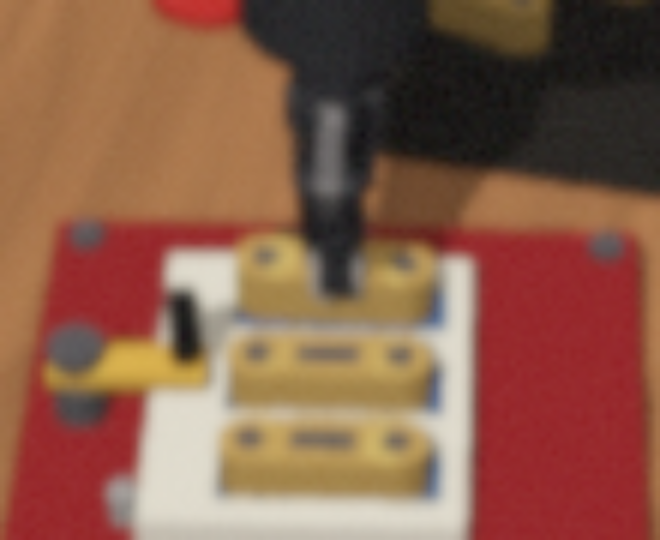

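Crop: the castings in nests 2 and 3 are seated (middles 333,370 and 325,455) with blue showing only at their right ends. My aim is thus about 1.5–2 mm too far in +x, so I shift and lower.

```bash
python3 -m pendant '[[0,0,2,0],[2,0,2,0],[4,0,2,0],[4,0,2,0]]'
python3 -m pendant '[[2,0,0,0],[3,0,0,0],[3,0,0,0],[3,0,0,0]]'
python3 -c "
from h import *
rel(bed(-1,-50),50,BY+90)"
```

```text
time: 29.97
eef_pos: [0.5476, -0.0505, 0.0514]
orientation: [-1.487, 1.553, 1.852]
wrist_force: [-0.1, 0.3, -1.2]
grip_width: 0.286
time: 30.3
eef_pos: [0.5484, -0.0506, 0.0497]
orientation: [-1.536, 1.553, 1.804]
wrist_force: [-1.0, 1.6, 7.5]
grip_width: 0.285
t30.3 tcp [548.4 -50.6  49.7] jaw-78.6 F [-1.   1.6  7.5] g0.285 j6 1.06 -> d [-0.3 -0.3 -0.5] spin 0.000
```

```bash
python3 -m pendant '[[0,0,0,0],[0,0,0,0],[0,0,0,0]]' 0.42
python3 -m pendant '[[-15,0,0,0],[-50,0,0,0],[-80,0,0,0],[-80,0,0,0]]'
python3 -m pendant '[[0,-36,0,0],[0,-72,0,0],[0,-108,0,0],[0,-140,0,0],[0,-140,0,0]]' 0.6
python3 - <<'E'
from h import *
c=shot('top','t10.png',(265,118,480,250),3);H=hsv(c)
print(blobs(c,brass(H),.028,60,(385,130,485,245)))
print('nested',[ (tobed(b[:2]).round(1),b[2:]) for b in blobs(c,brass(H),.056,60,(265,150,385,235))])
E
```

```text
time: 30.55
eef_pos: [0.5484, -0.0506, 0.0496]
orientation: [-1.54, 1.553, 1.8]
wrist_force: [-0.3, -0.6, 0.2]
grip_width: 0.419
time: 30.88
eef_pos: [0.5527, -0.0532, 0.136]
orientation: [-2.229, 1.555, 1.111]
wrist_force: [1.0, -0.0, 0.5]
grip_width: 0.423
time: 31.3
eef_pos: [0.5233, 0.0883, 0.1369]
orientation: [-2.094, 1.555, 1.251]
wrist_force: [-0.5, 0.3, 0.6]
grip_width: 0.601
[[468.7, -367.2, 153.2, 47.8, 9.5], [549.5, -305.2, 83.9, 31.3, 161.0]]
nested [(array([0.7, 0.2]), [83.0, 26.8, 11.8]), (array([ -0.5, -49.6]), [82.6, 27.4, 11.5])]
```

View pics/t10.png

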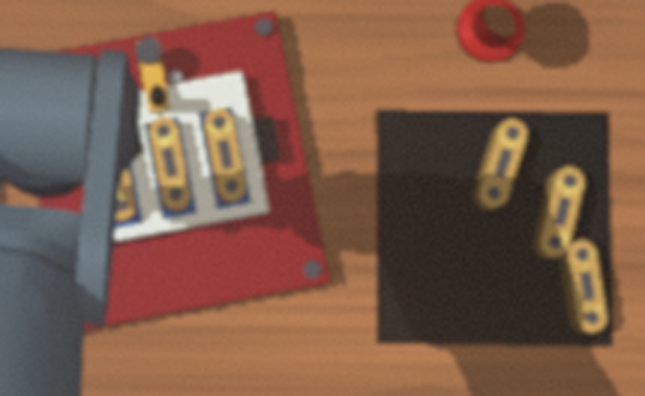

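Top crop: the plate is still home with castings in its nests. E is at (503,163), D at (562,211), A at (588,287). Computing their poses from the screw-hole pairs.

Run:
```python
from h import *
c=bot.camera('top')
f=lambda u,v:(265+(u+.5)/3-.5,118+(v+.5)/3-.5)
for n,a,b in [('E',(513,133),(492,194)),('D',(571,181),(553,242)),('A',(583,254),(592,317))]:
    w=world(c,[f(*a),f(*b)],.028)*1e3; d=w[0]-w[1]; y=np.degrees(np.arctan2(d[1],d[0])); print(n,w.mean(0).round(1),np.hypot(*d).round(1),'yaw',y.round(1))
    rel(w.mean(0),80,y+90)
```

```text
E [ 547.5 -306.1] 60.1 yaw -19.4
t31.4 tcp [524.6  84.9 137.2] jaw-78.5 F [-0.3  0.5 -0.3] g0.602 j6 1.30 -> d [ 52.  388.4  56. ] spin 0.540
D [ 503.8 -360.1] 58.9 yaw -17.2
t31.4 tcp [524.6  84.9 137.2] jaw-78.5 F [-0.3  0.5 -0.3] g0.602 j6 1.30 -> d [ 51.  432.6 109.6] spin 0.501
A [ 436.3 -382.2] 57.7 yaw 7.1
t31.4 tcp [524.6  84.9 137.2] jaw-78.5 F [-0.3  0.5 -0.3] g0.602 j6 1.30 -> d [ 50.2 440.8 180.2] spin 0.076
```

```bash
python3 -m pendant '[[0,36,5,0],[0,72,10,0],[0,108,15,0],[0,144,20,0],[0,180,25,0]]'
python3 -m pendant '[[0,36,5,0],[0,72,10,0],[0,108,16,0],[0,144,22,0],[0,180,28,0]]'
python3 -m pendant '[[0,28,3,0.11],[0,28,3,0.22],[0,28,3,0.33],[10,28,3,0.44],[25,28,3,0.54]]'
python3 -c "
from h import *
rel((547.5,-306.5),45,70.6)"
```

```text
time: 31.82
eef_pos: [0.5358, -0.0995, 0.1346]
orientation: [-2.216, 1.556, 1.125]
wrist_force: [1.0, 0.5, -0.3]
grip_width: 0.6
time: 32.23
eef_pos: [0.543, -0.2848, 0.1317]
orientation: [-2.199, 1.556, 1.14]
wrist_force: [1.3, 0.1, 0.4]
grip_width: 0.601
time: 32.65
eef_pos: [0.5459, -0.3153, 0.1074]
orientation: [-1.898, 1.557, 0.893]
wrist_force: [0.4, 0.4, 0.8]
grip_width: 0.6
t32.6 tcp [ 545.9 -315.3  107.4] jaw-110.1 F [0.4 0.4 0.8] g0.600 j6 1.21 -> d [62.5 -8.   1.8] spin -0.012
```

```bash
python3 -m pendant '[[25,-6,0,0],[50,-6,0,0],[62,-6,0,0],[62,-6,0,0],[62,-6,0,0]]'
python3 -c "
from h import *
rel((547.5,-306.5),20,70.6)"
```

```text
time: 33.07
eef_pos: [0.5479, -0.3096, 0.045]
orientation: [-1.808, 1.557, 0.982]
wrist_force: [0.1, -0.3, 1.1]
grip_width: 0.597
t33.1 tcp [ 547.9 -309.6   45. ] jaw-110.2 F [ 0.1 -0.3  1.1] g0.597 j6 1.21 -> d [25.  -2.4  1.5] spin -0.013
```

```bash
python3 -m pendant '[[12,-2,1,0],[25,-2,1,0],[25,-2,1,0],[25,-2,1,0]]'
python3 -m pendant '[[0,0,0,0],[0,0,0,0],[0,0,0,0],[0,0,0,0]]' 0.1 40
python3 -m pendant '[[-40,0,0,0],[-80,0,0,0],[-120,0,0,0],[-130,0,0,0],[-130,0,0,0]]'
python3 -c "
from h import *
rel((507,250),150,89)"
```

```text
time: 33.4
eef_pos: [0.5473, -0.3066, 0.0191]
orientation: [-1.681, 1.557, 1.109]
wrist_force: [0.4, 0.8, -0.0]
grip_width: 0.599
time: 33.73
eef_pos: [0.5478, -0.3069, 0.0198]
orientation: [-1.775, 1.557, 1.015]
wrist_force: [-0.2, 0.3, 1.6]
grip_width: 0.29
time: 34.15
eef_pos: [0.5491, -0.3103, 0.155]
orientation: [-2.41, 1.555, 0.38]
wrist_force: [-0.5, -1.0, -0.9]
grip_width: 0.289
t34.1 tcp [ 549.1 -310.3  155. ] jaw-110.2 F [-0.5 -1.  -0.9] g0.289 j6 1.22 -> d [   7.6 -511.4  232.6] spin -0.334
```

```bash
python3 -m pendant '[[0,-32,14.5,0],[0,-64,29,0],[0,-96,43.5,0],[0,-128,58,0],[0,-160,73,0]]'
python3 -m pendant '[[0,-32,14.5,0],[0,-64,29,0],[0,-96,43.5,0],[0,-128,58,0],[0,-160,73,0]]'
python3 -m pendant '[[0,-32,14.5,0],[0,-64,29,0],[0,-96,43.5,0],[0,-128,58,0],[0,-160,73,0]]'
python3 -c "
from h import *
rel((507,250),80,89)"
```

```text
time: 34.57
eef_pos: [0.5338, -0.1328, 0.1531]
orientation: [-2.159, 1.558, 0.63]
wrist_force: [0.8, 0.7, -1.6]
grip_width: 0.29
time: 34.98
eef_pos: [0.5186, 0.0444, 0.1518]
orientation: [-1.894, 1.56, 0.895]
wrist_force: [0.8, 0.6, -0.5]
grip_width: 0.288
time: 35.4
eef_pos: [0.5034, 0.2212, 0.1506]
orientation: [-1.57, 1.563, 1.219]
wrist_force: [0.7, -0.4, -0.2]
grip_width: 0.291
t35.4 tcp [503.4 221.2 150.6] jaw-110.2 F [ 0.7 -0.4 -0.2] g0.291 j6 2.13 -> d [ 70.9 -27.7   6.6] spin -0.335
```

```bash
python3 -m pendant '[[15,-30,5,0],[30,-32,5,-0.1],[50,-32,5,-0.2],[70,-32,5,-0.3],[70,-32,5,-0.33]]'
python3 -c "
from h import *
rel((507,256),30,89)"
```

```text
time: 35.82
eef_pos: [0.5049, 0.2525, 0.0738]
orientation: [-0.412, 1.561, 2.711]
wrist_force: [-1.1, -0.2, -1.3]
grip_width: 0.288
t35.8 tcp [504.9 252.5  73.8] jaw-91.0 F [-1.1 -0.2 -1.3] g0.288 j6 1.84 -> d [43.8 -3.4 -2.4] spin -0.001
```

```bash
python3 -m pendant '[[20,-3,-2,0],[38,-3,-2,0],[46,-3,-2,0],[48,-3,-2,0],[48,-3,-2,0]]'
python3 -m pendant '[[0,0,0,0],[0,0,0,0],[0,0,0,0]]' 0.42
python3 -m pendant '[[-20,0,0,0],[-60,0,0,0],[-100,0,0,0],[-120,0,0,0],[-120,0,0,0]]'
python3 - <<'E'
from h import *
c=bot.camera('top');H=hsv(c);print(blobs(c,brass(H),.028,60,(385,130,485,245)))
rel((503.8,-361),120,72.8)
E
```

```text
time: 36.23
eef_pos: [0.5054, 0.2553, 0.0244]
orientation: [-0.266, 1.558, 2.857]
wrist_force: [0.5, -0.5, -0.4]
grip_width: 0.286
time: 36.48
eef_pos: [0.5063, 0.2555, 0.0256]
orientation: [-0.381, 1.56, 2.742]
wrist_force: [-0.3, 0.5, -1.0]
grip_width: 0.422
time: 36.9
eef_pos: [0.5117, 0.2563, 0.1532]
orientation: [-1.962, 1.563, 1.162]
wrist_force: [0.6, -0.3, 0.7]
grip_width: 0.417
[[468.0, -363.4, 153.2, 55.4, 9.5]]
t37.0 tcp [510.  255.7 150. ] jaw-91.0 F [-0.5  0.1  1.1] g0.418 j6 1.85 -> d [ 26.1 616.9  -5.1] spin 0.282
```

```bash
python3 -m pendant '[[0,40,0,0],[0,80,0,0],[0,120,0,0],[0,160,0,0],[0,200,0,0]]' 0.6
python3 -m pendant '[[0,40,0,0],[0,80,0,0],[0,120,0,0],[0,160,0,0],[0,200,0,0]]'
python3 -m pendant '[[0,40,0,0],[0,80,0,0],[0,120,0,0],[0,160,0,0],[0,200,0,0]]'
python3 -m pendant '[[0,10,0,0.1],[0,12,0,0.2],[10,12,0,0.28],[25,12,0,0.28],[25,12,0,0.28]]'
python3 -c "
from h import *
rel((503.8,-361),45,72.8)"
```

```text
time: 37.37
eef_pos: [0.5051, 0.0543, 0.1475]
orientation: [-1.07, 1.563, 2.054]
wrist_force: [1.4, -0.1, -0.4]
grip_width: 0.603
time: 37.78
eef_pos: [0.5003, -0.1472, 0.145]
orientation: [-0.957, 1.562, 2.167]
wrist_force: [0.0, 0.1, 0.7]
grip_width: 0.601
time: 38.2
eef_pos: [0.4956, -0.3486, 0.1419]
orientation: [-0.932, 1.559, 2.192]
wrist_force: [1.2, -0.5, -0.0]
grip_width: 0.6
time: 38.62
eef_pos: [0.493, -0.3585, 0.1124]
orientation: [-0.595, 1.552, 2.248]
wrist_force: [-0.2, 0.4, -0.1]
grip_width: 0.602
t38.6 tcp [ 493.  -358.5  112.4] jaw-107.1 F [-0.2  0.4 -0.1] g0.602 j6 1.05 -> d [ 67.3  -0.1 -12.1] spin 0.001
```

```bash
python3 -m pendant '[[20,0,-12,0],[45,0,-12,0],[65,0,-12,0],[67,0,-12,0],[67,0,-12,0]]'
python3 -c "
from h import *
rel((503.8,-361),20,72.8)"
```

```text
time: 39.03
eef_pos: [0.5026, -0.3598, 0.0436]
orientation: [-0.581, 1.548, 2.262]
wrist_force: [-0.1, -0.4, 0.3]
grip_width: 0.601
t39.0 tcp [ 502.6 -359.8   43.6] jaw-107.1 F [-0.1 -0.4  0.3] g0.601 j6 1.06 -> d [23.6  1.1 -1.9] spin 0.002
```

```bash
python3 -m pendant '[[12,1,-2,0],[23,1,-2,0],[23,1,-2,0],[23,1,-2,0]]'
python3 -m pendant '[[0,0,0,0],[0,0,0,0],[0,0,0,0],[0,0,0,0]]' 0.1 40
python3 -m pendant '[[-40,0,0,0],[-80,0,0,0],[-120,0,0,0],[-130,0,0,0],[-130,0,0,0]]'
python3 -c "
from h import *
rel((507,305),150,89)"
```

```text
time: 39.37
eef_pos: [0.5036, -0.3606, 0.0201]
orientation: [-0.579, 1.547, 2.264]
wrist_force: [-0.6, -0.1, -0.4]
grip_width: 0.602
time: 39.7
eef_pos: [0.5041, -0.3612, 0.021]
orientation: [-0.582, 1.548, 2.261]
wrist_force: [-0.3, 0.6, 1.4]
grip_width: 0.292
time: 40.12
eef_pos: [0.508, -0.3655, 0.156]
orientation: [-0.635, 1.557, 2.208]
wrist_force: [-1.3, 0.2, -0.6]
grip_width: 0.29
t40.1 tcp [ 508.  -365.5  156. ] jaw-107.1 F [-1.3  0.2 -0.6] g0.290 j6 1.06 -> d [  13.3 -640.5  198. ] spin -0.281
```

```bash
python3 -m pendant '[[0,-37,11,0],[0,-74,22,0],[0,-111,34,0],[0,-148,45,0],[0,-185,57,0]]'
python3 -m pendant '[[0,-37,11,0],[0,-74,22,0],[0,-111,34,0],[0,-148,45,0],[0,-185,57,0]]'
python3 -m pendant '[[0,-37,11,0],[0,-74,22,0],[0,-111,34,0],[0,-148,45,0],[0,-185,57,0]]'
python3 -m pendant '[[0,-37,11,0],[0,-74,22,0],[0,-80,24,-0.1],[0,-80,24,-0.2],[0,-80,24,-0.28]]'
python3 -c "
from h import *
rel((507,305),60,89)"
```

```text
time: 40.53
eef_pos: [0.5062, -0.1695, 0.1554]
orientation: [-0.546, 1.553, 2.297]
wrist_force: [1.0, -0.3, -1.7]
grip_width: 0.291
time: 40.95
eef_pos: [0.5044, 0.0262, 0.1555]
orientation: [-0.428, 1.55, 2.414]
wrist_force: [0.8, 0.5, -0.8]
grip_width: 0.292
time: 41.37
eef_pos: [0.5026, 0.2213, 0.1556]
orientation: [-0.285, 1.547, 2.557]
wrist_force: [-1.0, 0.3, -0.9]
grip_width: 0.289
time: 41.78
eef_pos: [0.5014, 0.3054, 0.1536]
orientation: [-0.42, 1.544, 2.708]
wrist_force: [-0.2, -0.6, -1.4]
grip_width: 0.289
t41.8 tcp [501.4 305.4 153.6] jaw-90.7 F [-0.2 -0.6 -1.4] g0.289 j6 1.92 -> d [93.4  1.3 -7.9] spin 0.005
```

```bash
python3 -m pendant '[[30,1,-7,0],[60,1,-7,0],[90,1,-7,0],[95,1,-7,0],[95,1,-7,0]]'
python3 -c "
from h import *
rel((507,305),26,89)"
```

```text
time: 42.2
eef_pos: [0.5026, 0.3041, 0.0541]
orientation: [-0.23, 1.537, 2.898]
wrist_force: [0.8, -0.6, -2.1]
grip_width: 0.285
t42.2 tcp [502.6 304.1  54.1] jaw-90.7 F [ 0.8 -0.6 -2.1] g0.285 j6 1.92 -> d [28.  -0.7 -5.3] spin 0.004
```

```bash
python3 -m pendant '[[14,0,-4,0],[26,0,-4,0],[28,0,-4,0],[28,0,-4,0]]'
python3 -m pendant '[[0,0,0,0],[0,0,0,0],[0,0,0,0]]' 0.42
python3 -m pendant '[[-20,0,0,0],[-60,0,0,0],[-100,0,0,0],[-120,0,0,0],[-120,0,0,0]]'
python3 - <<'E'
from h import *
c=bot.camera('top');H=hsv(c);print(blobs(c,brass(H),.028,60,(385,130,485,245)))
rel((436.3,-382.5),120,97.1)
E
```

```text
time: 42.53
eef_pos: [0.5053, 0.3042, 0.0258]
orientation: [-0.215, 1.536, 2.913]
wrist_force: [-0.2, -0.0, -0.0]
grip_width: 0.288
time: 42.78
eef_pos: [0.5062, 0.3045, 0.0271]
orientation: [-0.252, 1.538, 2.877]
wrist_force: [0.6, -1.2, 1.2]
grip_width: 0.419
time: 43.2
eef_pos: [0.514, 0.305, 0.1547]
orientation: [-0.587, 1.548, 2.542]
wrist_force: [0.0, -0.4, 0.6]
grip_width: 0.417
[[435.8, -378.8, 84.1, 35.2, 7.9]]
t43.2 tcp [512.3 304.4 151.4] jaw-90.7 F [-0.  -0.8 -0.3] g0.421 j6 1.91 -> d [ 25.5 688.1  66.6] spin -0.137
```

```bash
python3 -m pendant '[[0,39,4,0],[0,78,8,0],[0,117,11,0],[0,156,15,0],[0,195,19,0]]' 0.6
python3 -m pendant '[[0,39,4,0],[0,78,8,0],[0,117,11,0],[0,156,15,0],[0,195,19,0]]'
python3 -m pendant '[[0,39,4,0],[0,78,8,0],[0,117,11,0],[0,156,15,0],[0,195,19,0]]'
python3 -m pendant '[[0,39,4,0],[0,78,8,0],[0,95,10,-0.1],[10,95,10,-0.137],[25,95,10,-0.137]]'
python3 -c "
from h import *
rel((436.3,-382.5),45,97.1)"
```

```text
time: 43.67
eef_pos: [0.4893, 0.1082, 0.1483]
orientation: [-0.394, 1.543, 2.736]
wrist_force: [0.4, -0.1, 0.5]
grip_width: 0.601
time: 44.08
eef_pos: [0.4665, -0.0879, 0.1455]
orientation: [-0.398, 1.54, 2.732]
wrist_force: [0.8, -0.1, -0.2]
grip_width: 0.601
time: 44.5
eef_pos: [0.4438, -0.2839, 0.1423]
orientation: [-0.426, 1.538, 2.703]
wrist_force: [0.0, -0.4, -0.1]
grip_width: 0.603
time: 44.92
eef_pos: [0.4316, -0.3802, 0.1161]
orientation: [-0.548, 1.539, 2.717]
wrist_force: [0.2, 0.4, 0.5]
grip_width: 0.599
t44.9 tcp [ 431.6 -380.2  116.1] jaw-82.9 F [0.2 0.4 0.5] g0.599 j6 0.54 -> d [70.9  4.  -6.3] spin -0.000
```

```bash
python3 -m pendant '[[25,4,-6,0],[50,4,-6,0],[70,4,-6,0],[70,4,-6,0],[70,4,-6,0]]'
python3 -c "
from h import *
rel((436.3,-382.5),20,97.1)"
```

```text
time: 45.33
eef_pos: [0.4349, -0.3811, 0.044]
orientation: [-0.609, 1.535, 2.656]
wrist_force: [-0.1, 0.1, 0.6]
grip_width: 0.6
t45.3 tcp [ 434.9 -381.1   44. ] jaw-82.9 F [-0.1  0.1  0.6] g0.600 j6 0.55 -> d [23.9  2.1 -1.9] spin -0.000
```

```bash
python3 -m pendant '[[12,2,-2,0],[23,2,-2,0],[23,2,-2,0],[23,2,-2,0]]'
python3 -m pendant '[[0,0,0,0],[0,0,0,0],[0,0,0,0],[0,0,0,0]]' 0.1 40
python3 -m pendant '[[-40,0,0,0],[-80,0,0,0],[-120,0,0,0],[-130,0,0,0],[-130,0,0,0]]'
python3 -c "
from h import *
rel((507,354),150,89)"
```

```text
time: 45.67
eef_pos: [0.4363, -0.3822, 0.021]
orientation: [-0.616, 1.535, 2.65]
wrist_force: [0.1, -0.0, -0.3]
grip_width: 0.598
time: 46.0
eef_pos: [0.4369, -0.383, 0.0222]
orientation: [-0.588, 1.537, 2.677]
wrist_force: [-0.5, 0.2, 5.7]
grip_width: 0.287
time: 46.42
eef_pos: [0.4427, -0.3871, 0.1569]
orientation: [-0.446, 1.545, 2.82]
wrist_force: [0.5, -0.4, -1.3]
grip_width: 0.289
t46.4 tcp [ 442.7 -387.1  156.9] jaw-82.9 F [ 0.5 -0.4 -1.3] g0.289 j6 0.55 -> d [  11.4 -727.4 -155.7] spin 0.141
```

```bash
python3 -m pendant '[[0,-37,-8,0],[0,-74,-16,0],[0,-111,-23,0],[0,-148,-31,0],[0,-185,-39,0]]'
python3 -m pendant '[[0,-37,-8,0],[0,-74,-16,0],[0,-111,-23,0],[0,-148,-31,0],[0,-185,-39,0]]'
python3 -m pendant '[[0,-37,-8,0],[0,-74,-16,0],[0,-111,-23,0],[0,-148,-31,0],[0,-185,-39,0]]'
python3 -m pendant '[[0,-37,-8,0],[0,-74,-16,0],[0,-111,-23,0],[0,-144,-31,0.07],[0,-144,-31,0.14]]'
python3 -c "
from h import *
rel((507,354),60,89)"
```

```text
time: 46.83
eef_pos: [0.4569, -0.1961, 0.1553]
orientation: [-0.493, 1.54, 2.772]
wrist_force: [0.6, 0.0, -0.7]
grip_width: 0.283
time: 47.25
eef_pos: [0.471, -0.0056, 0.1545]
orientation: [-0.48, 1.536, 2.785]
wrist_force: [0.9, -0.8, -0.5]
grip_width: 0.288
time: 47.67
eef_pos: [0.4852, 0.1845, 0.1537]
orientation: [-0.425, 1.533, 2.839]
wrist_force: [0.8, 0.0, -0.8]
grip_width: 0.289
time: 48.08
eef_pos: [0.4967, 0.3355, 0.1522]
orientation: [-0.272, 1.529, 2.854]
wrist_force: [0.4, -0.6, -1.2]
grip_width: 0.29
t48.1 tcp [496.7 335.5 152.2] jaw-90.9 F [ 0.4 -0.6 -1.2] g0.290 j6 1.97 -> d [ 92.  -17.6 -13.7] spin 0.001
```

```bash
python3 -m pendant '[[20,-18,-12,0],[50,-18,-13,0],[80,-18,-13,0],[92,-18,-13,0],[92,-18,-13,0]]'
python3 -c "
from h import *
rel((507,354),27,89)"
```

```text
time: 48.5
eef_pos: [0.502, 0.3525, 0.0539]
orientation: [-0.123, 1.52, 3.002]
wrist_force: [-1.6, -0.4, -1.0]
grip_width: 0.286
t48.5 tcp [502.  352.5  53.9] jaw-90.9 F [-1.6 -0.4 -1. ] g0.286 j6 1.99 -> d [26.6 -1.4 -6.3] spin 0.001
```

Lower, release, lift, then retreat away from everything and check.

```bash
python3 -m pendant '[[14,-1,-5,0],[26,-1,-5,0],[27,-1,-5,0],[27,-1,-5,0]]'
python3 -m pendant '[[0,0,0,0],[0,0,0,0],[0,0,0,0]]' 0.42
python3 -m pendant '[[-20,0,0,0],[-60,0,0,0],[-100,0,0,0],[-140,0,0,0],[-180,0,0,0]]'
python3 -m pendant '[[0,0,36,0],[0,0,60,0],[0,0,60,0]]'
python3 - <<'E'
from h import *
s=bot.observe();print(s['eef_pos'],s['joints'].round(2))
c=bot.camera('top');H=hsv(c)
print('pad',blobs(c,brass(H),.028,40,(385,130,485,245)))
print('nested',[ (tobed(b[:2]).round(1),b[2:]) for b in blobs(c,brass(H),.056,60,(265,150,385,235))])
b=blobs(c,white(H)|blue(H)|brass(H),.038,1000,(265,150,385,235)); print('plate',[(tobed(x[:2]).round(1),x[2:]) for x in b])
print('spool',blobs(c,red(H),.07,60,(400,100,460,145)),'bin brass',blobs(c,brass(H),.029,40,(165,150,255,222)))
top=c['color']; sd=bot.camera('side')['color']
im=np.vstack([cv2.resize(top[100:240,160:480,::-1],None,fx=2.4,fy=2.1),cv2.resize(sd[100:400,130:420,::-1],(768,300))])
cv2.imwrite('pics/fin.png',im)
E
```

```text
time: 48.83
eef_pos: [0.5053, 0.3533, 0.0265]
orientation: [-0.113, 1.519, 3.012]
wrist_force: [-0.6, 0.0, 0.2]
grip_width: 0.286
time: 49.08
eef_pos: [0.5062, 0.3537, 0.0279]
orientation: [-0.139, 1.521, 2.987]
wrist_force: [-0.1, -0.2, 0.8]
grip_width: 0.422
time: 49.5
eef_pos: [0.515, 0.3523, 0.2106]
orientation: [-0.154, 1.522, 2.971]
wrist_force: [0.7, 0.9, -0.4]
grip_width: 0.417
time: 49.75
eef_pos: [0.4523, 0.354, 0.2156]
orientation: [-0.19, 1.524, 2.938]
wrist_force: [0.1, 0.1, -0.3]
grip_width: 0.42
[0.4523357  0.35395489 0.21560601] [0.45 0.1  1.75 0.03 1.33 2.03]
pad []
nested [(array([ 0.5, 50.3]), [81.4, 26.2, 11.9]), (array([0.8, 0.4]), [83.0, 26.9, 11.2]), (array([ -0.8, -49.6]), [83.1, 27.4, 11.6])]
plate [(array([ 9.8, -0.2]), [162.5, 135.0, 101.4])]
spool [[661.6, -284.3, 59.8, 58.4, 135.3]] bin brass [[505.6, 303.3, 77.3, 27.4, 1.8], [507.4, 254.2, 80.0, 27.4, 1.6], [506.4, 352.7, 79.9, 29.4, 179.3]]
```

View pics/fin.png

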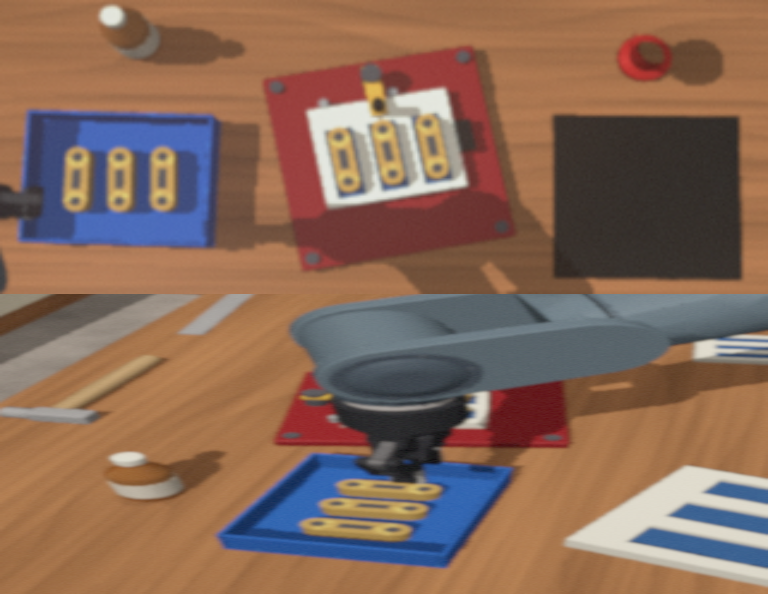

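The final picture shows three castings in the bin (77–163,180), three in the nests, an empty pad, the finger over the plate edge (377,95), and the oiler and spool in place. Handing in.

```bash
python3 -c "
from rig import bot
print(bot.close_job())"
```

```text
the job is handed in; nothing more can be done
None
```

The job is done and handed in at about 50 s of robot time.

- **Plate and finger:** I dragged the middle-sized plate home by gripping the bar between two nests. I then swung the finger by its pin until it stopped.
- **Castings:** All six are placed: one in each of the three nests and three in the blue bin.
- **Last checks:** From the top camera the plate is at bed (9.8, -0.2) mm, against (10, 0) when home, and its angle matches the bed's to about 0.1°. The nested castings sit within about 1 mm of the nest centres. The pad is empty, the gripper is open and clear, and the wrist force reads about zero.
- **Bystanders:** The spool measured the same spot as at the start. I checked the oil bottle only by eye, and it looks unmoved.
- **Finger angle:** I did not re-measure it at the end. It stopped against about 10 N, with the pin at bed (59.5, 0.2) mm against (60, 0) at the stop, and the last picture still shows it over the plate edge.
- **Problems on the way:**
  - One casting was knocked aside on the pad mid-run, so I located it again before picking it.
  - The third casting first caught the rim of its nest. I moved it about 2 mm and it then went down to the floor.

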